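# Hang the rinsed cap baskets up to drain

### The job

Hang the basket of blue caps and the basket of orange caps by their handles on the two free hooks under the draining rack's shelf, one on each, so that they hang level and drain. Keep the baskets upright all the way, and leave the basket already hanging and everything else on the bench where it is.

Things in the scene. Friction and masses are not known exactly. Their poses are not given: they have to be found in the camera images.
- basket_blue_mid (a point): Stainless rinse basket of blue caps (the caps stay in), standing on the table. Box 86 x 62 x 58 mm with flat upright walls, about 0.26 kg in all; over it a stiff strap handle (bail) that does not fold. This point: centre of the box, 29 mm above its underside; x along the long walls (86 mm), y across (62 mm), z up. Front and back are alike.
- basket_blue_bail (a point): Middle of the underside of that basket's bail, 150 mm above the basket's underside, same axes: this rests in a hook. Strap 12 mm wide (x), 3 to 4 mm thick, arching along y over the middle of the box, its legs just inside the long walls; opening 49 mm wide, narrowing from 122 mm height up to a straight top bar 24 mm long; top edge at 154 mm.
- basket_blue: The same basket, origin at the centre of its underside, same axes.
- basket_orange_mid (a point): Stainless rinse basket of orange caps (the caps stay in), standing on the table. Box 86 x 62 x 58 mm with flat upright walls, about 0.26 kg in all; over it a stiff strap handle (bail) that does not fold. This point: centre of the box, 29 mm above its underside; x along the long walls (86 mm), y across (62 mm), z up. Front and back are alike.
- basket_orange_bail (a point): Middle of the underside of that basket's bail, 150 mm above the basket's underside, same axes: this rests in a hook. Strap 12 mm wide (x), 3 to 4 mm thick, arching along y over the middle of the box, its legs just inside the long walls; opening 49 mm wide, narrowing from 122 mm height up to a straight top bar 24 mm long; top edge at 154 mm.
- basket_orange: The same basket, origin at the centre of its underside, same axes.
- basket_white_mid (a point): A third, equal basket, with white caps, already hanging on hook_c to drain (same point and axes as for the others). Leave it hanging.
- basket_white_bail (a point): Middle of the underside of the white-cap basket's bail.
- basket_white: The white-cap basket, origin at the centre of its underside.
- rack: Fixed draining rack: white wire shelf (underside 312 mm up, hook rail 307) from 74 mm in front of the hooks to 116 behind, 420 mm wide, stock on it up to 420 mm; rear posts at x 105, y +-205 mm, 380 high; grey drip tray below, 22 mm high, 135 x 370 mm. Three hooks 105 mm apart along y. Origin on the table below the middle hook; front is -x, y along the rack.
- hook_a_seat (a point): Hook under the shelf (free), fixed; which of the 3 places it has varies. Yellow-coated 7 mm rod, a J from the side: stem 24 mm behind this point, level seat 29 mm long with its top 245 mm above the table, tip in front (-x) turned up to 19 mm above the seat and reaching 26 mm in front. This point: middle of the seat's top; x into the rack, y along it, z up.
- hook_a: The same hook, origin and axes as its seat point.
- hook_b_seat (a point): Hook under the shelf (free), fixed; which of the 3 places it has varies. Yellow-coated 7 mm rod, a J from the side: stem 24 mm behind this point, level seat 29 mm long with its top 245 mm above the table, tip in front (-x) turned up to 19 mm above the seat and reaching 26 mm in front. This point: middle of the seat's top; x into the rack, y along it, z up.
- hook_b: The same hook, origin and axes as its seat point.
- hook_c_seat (a point): Hook under the shelf (taken by the white-cap basket), fixed; which of the 3 places it has varies. Yellow-coated 7 mm rod, a J from the side: stem 24 mm behind this point, level seat 29 mm long with its top 245 mm above the table, tip in front (-x) turned up to 19 mm above the seat and reaching 26 mm in front. This point: middle of the seat's top; x into the rack, y along it, z up.
- hook_c: The same hook, origin and axes as its seat point.
- tube_rack: White foam block 150 x 80 x 34 mm with eight blue-capped tubes, 126 mm high over all; a bystander. Origin at the centre of its underside.
- bottle: Glass bottle with orange cap and purple medium, 86 mm in diameter, 177 mm high; a bystander. Origin at the centre of its underside.
- jug: White plastic measuring jug, 108 mm in diameter at the rim, 131 mm high, with a handle that reaches 88 mm from its axis on +y; a bystander. Origin at the centre of its underside.
- pink_rack: Pink micro-tube rack 85 x 55 x 36 mm (45 mm with the caps); a bystander. Origin at the centre of its underside.
- foil: Crumpled ball of foil, about 35 mm; a bystander. Origin at the centre of its underside.
- wash_bottle: White wash bottle with red cap and spout, 60 mm in diameter, 163 mm high, spout reaching 52 mm on -x; a bystander. Origin at the centre of its underside.
Not all that is in view belongs to the job. What is shaped like the basket_blue but green, pink or yellow is not meant.

How it is judged:
By the outcome, as a careful person would: the job done as asked, in the order asked, and still so for the second after the job is handed in, with the robot touching nothing.
It also fails if it takes over 70 s, if anything falls off the work surface, if the arm or the gripper's body presses on something with over 40 N, if the wrist force passes 120 N, or if a joint passes its speed limit or range.

### The arm

A 6-joint arm with a two-finger parallel gripper is mounted at the origin on the work surface. World frame = base frame: x ahead of the robot, y to its left, z up, the work surface at z = 0. Lengths are in mm, angles in degrees, forces in N, time in s.
With the tool pointing down it reaches from about 300 to 850 mm from the base axis. Payload 4.2 kg.
Tool frame: the origin (TCP) lies on the centre line of the jaws, within the pads' length; the fingertips stand 11 mm ahead of it and the grasp point (between the pads) lies 8 mm behind it; z points along the fingers, y is the direction in which the jaws open and shut (so a half turn about z gives the same grasp; the last joint's range is limited). The gripper opens to 91 mm and grips with 3 to 60 N. Pads are 32 mm wide; open, the fingers measure 118 mm over their backs; the gripper's body (76 mm by 178 mm) begins 60 mm behind the grasp point.
Start: joints at [-69.442, 18.312, 89.639, -0, 72.044, -1.146], TCP at [212.642, -534.252, 224.976] pointing down, gripper open.
Joint ranges: [-177.97, 177.97], [-48.28, 115.42], [12.27, 149.76], [-77.06, 257.06], [2.81, 150.46], [-146.56, 146.56]. Speed limits (degrees/s): [147.25, 147.25, 180, 180, 180, 180].

### API

Orientations are given as [roll, pitch, yaw] about the fixed x, y, z axes, in that order (R = Rz(yaw) Ry(pitch) Rx(roll)).
In Python, from workcell import env, grab_frame gives the robot as it stands. The module is installed in compiled form; this text tells all that it offers.
- The arm moves only by the tool arm_command, never from a script. Its argument "series" is one flat list of numbers, 6 for each row, row after row: the shift along the world's x, y, z each as a share of 400 mm, from -1 to 1, then the turn, a rotation vector about the world's x, y, z each as a share of 45 degrees, from -1 to 1. A call has 1 to 20 rows; each row shifts and turns the commanded pose from where the row before left it; what a row does not reach is not made up. A row lasts 1/12 s, in which the tool goes at most 41.7 mm and 7.16 degrees, less where a joint would pass 70% of its speed; a pose out of reach is approached as far as the arm can. A call with a number of a shift or a turn outside -1 to 1 is refused whole. A call with a gripper value outside its range is refused whole. "hand" is the opening, from 0 (shut) to 1 (fully open), set as the call begins (left out, the last holds). The fingers move at their own pace and stop on an object; "newtons" is the grip in N (left out, the last holds). Time passes only in rows, so rows that do not move let the fingers close. It gives the time, the measured TCP pose, the force and the opening at its end, in the units of the state.
- env.state(): the state, without advancing time (a new reading comes with each control period).
- grab_frame(name): name is "side" or "top" or "wrist"; returns a dict with "frame" (420x560x3 uint8, red, green, blue), "intrinsics" (3x3 intrinsics, pixels), "k1" (the pictures are not rectified: a ray, as slopes to the right and down, at radius r is drawn at 1 + k1 r^2 times it, then the intrinsics apply), "R" (3x3) and "t" (3): a world point X has camera coordinates R X + t; the wrist camera has in their place "tool_from_camera" (4x4, takes a point from camera to tool coordinates, whose origin is the TCP and whose axes are the flange's). Camera axes: x right, y down, z forward; pixel columns grow to the right and rows downward; lengths in mm; the calibration is good to about 2 mm. A picture is of the moment at which its call begins: read the wrist's pose just before it. There is no depth.
- env.job_done(): hands the job in, once; it reports no verdict.
The state is a dict: "time_s": time; "qpos": joint angles; "qvel": joint speeds; "effort": joint torques, N m; "ee_pos": TCP position; "ee_rot": TCP orientation; "force": force on the tool from outside, world axes, zero at the start; "torque": the same for the moment, N m; "gripper_width": finger opening in mm.
Only numpy, scipy, OpenCV 4.12 (cv2) and the standard library are available. Lean on these libraries where they do the work, as an engineer would, in place of code of your own. Each camera call takes 0.05 s, during which the arm holds its last target.

## Working session

There is one attempt and no reset: what is moved stays moved. The work goes in short steps, Python scripts to look and compute and a tool call to move; the robot and the scene stay as the last step left them, time stands still between calls to the robot, and variables do not carry over. Pictures are saved under pics/ and viewed, and the job is handed in when it is done.

Besides the shell and the picture viewer there is one more tool, called after "Call:" in YAML: its name, and indented under it one key for each argument. arm_command: Moves the arm, as the interface text tells. Shift numbers are shares of 400 mm and turn numbers shares of 45 degrees, none past 1 either way. Its arguments: {"type":"object","properties":{"series":{"type":"array"},"hand":{"type":"number"},"newtons":{"type":"number"}},"required":["series"]}

```bash
mkdir -p pics; ls
python3 - <<'E'
from workcell import env, grab_frame
import cv2, json
s=env.state(); print({k:s[k] for k in("time_s","ee_pos","ee_rot","gripper_width","force")})
for n in("side","top","wrist"):
    f=grab_frame(n); cv2.imwrite(f"pics/{n}0.png",cv2.cvtColor(f["frame"],cv2.COLOR_RGB2BGR))
    print(n,{k:v for k,v in f.items() if k!="frame"})
E
```

```text
pics
{'time_s': 0.0, 'ee_pos': array([ 212.48100945, -533.75824262,  224.10876613]), 'ee_rot': array([-1.79894848e+02, -2.06990042e-03,  2.17047948e+01]), 'gripper_width': 91.11573942230552, 'force': array([-0.21452865, -0.39340346,  0.64757921])}
side {'intrinsics': array([[393.51059329,   0.        , 282.13187822],
       [  0.        , 393.51059329, 207.80654173],
       [  0.        ,   0.        ,   1.        ]]), 'k1': -0.0584296027380152, 'R': array([[ 8.82870912e-01, -4.69615335e-01,  6.24360702e-04],
       [-2.41104066e-01, -4.54412721e-01, -8.57541782e-01],
       [ 4.02998489e-01,  7.56948160e-01, -5.14413940e-01]]), 't': array([-464.45318332,  213.2233475 , 1251.97486543])}
top {'intrinsics': array([[470.82396832,   0.        , 276.27203738],
       [  0.        , 470.82396832, 211.90998244],
       [  0.        ,   0.        ,   1.        ]]), 'k1': -0.00849963465118842, 'R': array([[-0.01825697, -0.999812  , -0.00653071],
       [-0.98734785,  0.01905763, -0.15741989],
       [ 0.15751475,  0.00357408, -0.98751017]]), 't': array([ -72.24747813,  510.1403955 , 1476.29242716])}
wrist {'intrinsics': array([[313.19146206,   0.        , 280.33655416],
       [  0.        , 313.19146206, 207.48445254],
       [  0.        ,   0.        ,   1.        ]]), 'k1': -0.027179952687729173, 'tool_from_camera': array([[ 1.18222810e-03, -9.72032537e-01, -2.34843243e-01,
         6.63349753e+01],
       [ 9.99998885e-01,  9.34946765e-04,  1.16430049e-03,
         9.68701239e-01],
       [-9.12172029e-04, -2.34844358e-01,  9.72032559e-01,
        -1.61361641e+02],
       [ 0.00000000e+00,  0.00000000e+00,  0.00000000e+00,
         1.00000000e+00]])}
```

View pics/side0.png

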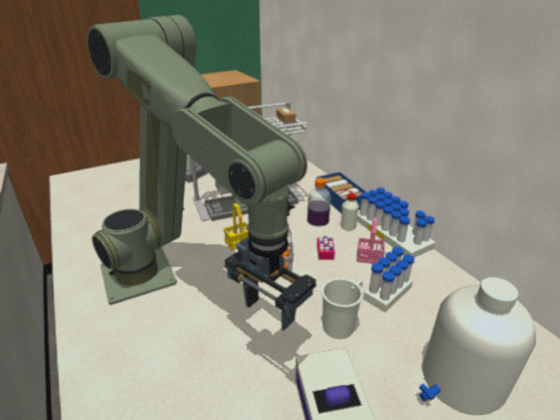

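View pics/top0.png

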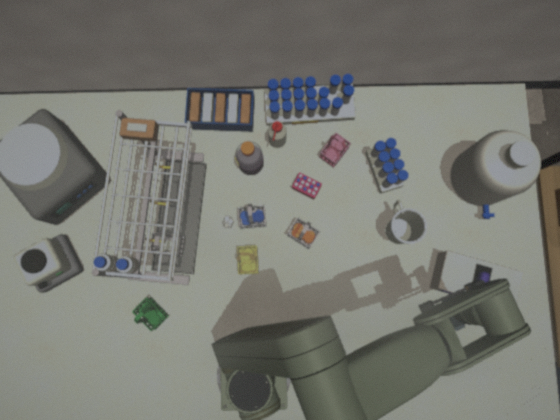

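View pics/wrist0.png

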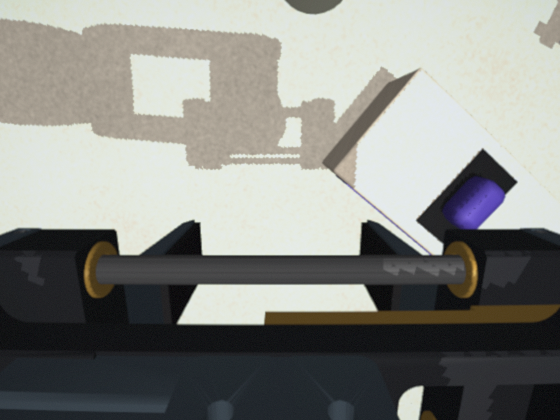

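```bash
cat > h.py <<'E'
import numpy as np, cv2
from workcell import env, grab_frame
from scipy.spatial.transform import Rotation as Ro
def cam(n):
    s=env.state(); f=grab_frame(n)
    if n=="wrist":
        T=np.array(f["tool_from_camera"]); Rt=Ro.from_euler("xyz",s["ee_rot"],degrees=True).as_matrix()
        Rwc=Rt@T[:3,:3]; C=Rt@T[:3,3]+s["ee_pos"]
        f["R"]=Rwc.T; f["t"]=-Rwc.T@C
    return f
def ray(f,u,v):
    K=f["intrinsics"]; d=np.array([(u-K[0,2])/K[0,0],(v-K[1,2])/K[1,1]]); p=d.copy()
    for _ in range(20): p=d/(1+f["k1"]*(p@p))
    R=np.array(f["R"]); return -R.T@f["t"], R.T@np.array([p[0],p[1],1])
def plane(f,u,v,z):
    C,d=ray(f,u,v); return C+d*(z-C[2])/d[2]
def proj(f,X):
    c=np.array(f["R"])@np.array(X,float)+f["t"]; p=c[:2]/c[2]; p=p*(1+f["k1"]*(p@p)); K=f["intrinsics"]
    return np.array([K[0,0]*p[0]+K[0,2],K[1,1]*p[1]+K[1,2]])
def tri(obs):
    A=0;b=0
    for f,u,v in obs:
        C,d=ray(f,u,v); d/=np.linalg.norm(d); P=np.eye(3)-np.outer(d,d); A=A+P;b=b+P@C
    return np.linalg.solve(A,b)
def save(f,name,box=None,k=1):
    im=cv2.cvtColor(f["frame"],cv2.COLOR_RGB2BGR)
    if box: im=im[box[1]:box[3],box[0]:box[2]]
    cv2.imwrite("pics/"+name,cv2.resize(im,None,fx=k,fy=k,interpolation=cv2.INTER_CUBIC))
E
python3 - <<'E'
from h import *
f=cam("top"); save(f,"t1.png",(90,90,290,240),4); save(f,"t2.png",(200,130,360,290),3.7); save(f,"t3.png",(90,150,290,300),4)
for n,u,v,z in [("blue",252,216,50),("orange",302,233,50),("yellow",247,260,50),("green",150,313,50)]: print(n,plane(f,u,v,z))
E
```

```text
blue [495.38665486  -4.03452873  50.        ]
orange [ 437.73196747 -162.30888517   50.        ]
yellow [355.52952804  13.14758233  50.        ]
green [197.18121393 315.60165463  50.        ]
```

View pics/t1.png

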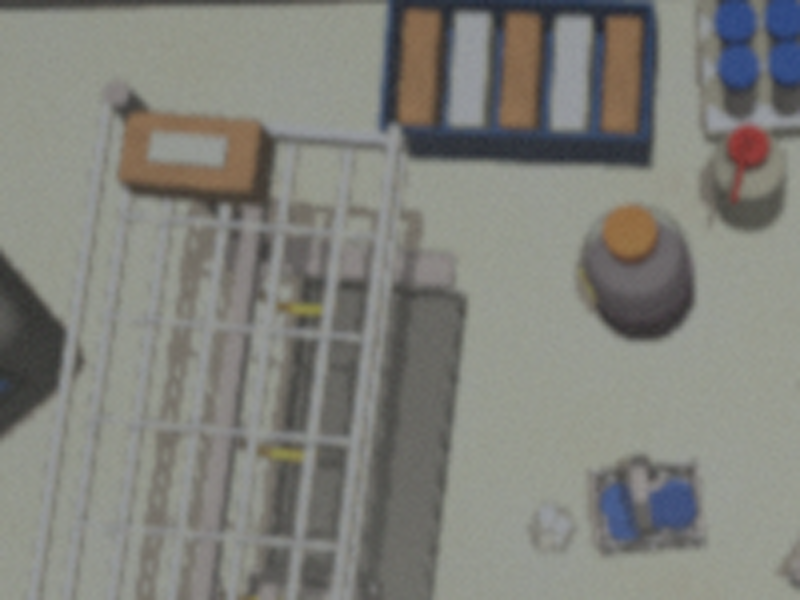

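View pics/t2.png

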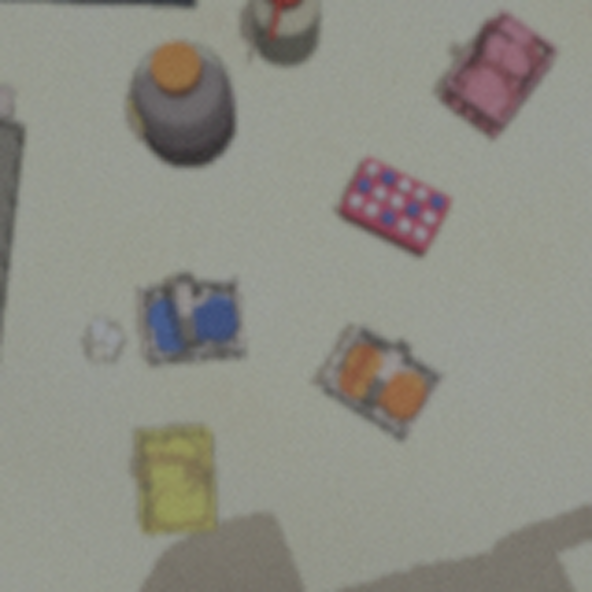

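View pics/t3.png

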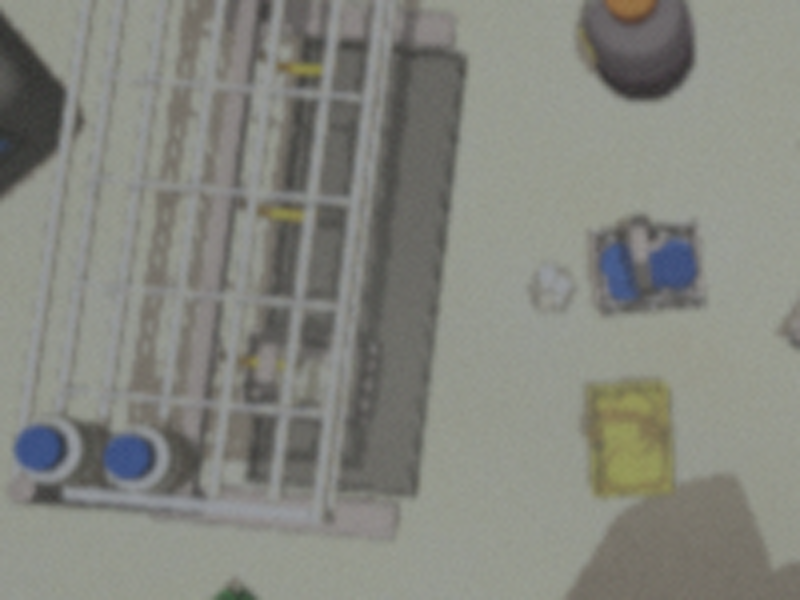

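Run:
```python
from h import *
f=cam("top")
hsv=cv2.cvtColor(f["frame"],cv2.COLOR_RGB2HSV)
m=cv2.inRange(hsv,(20,140,90),(35,255,255)); m[:, 230:]=0; m[:140]=0;m[260:]=0
n,l,st,c=cv2.connectedComponentsWithStats(m)
for i in range(1,n):
    if st[i,4]>2: print(st[i],c[i],plane(f,*c[i],255)[:2])
# shelf front rail ends from crop t1/t3 (crop/4+offset)
for u,v in [(395/4+90,135/4+90),(325/4+90,517/4+150)]: print("shelf front",plane(f,u,v,315)[:2])
# tray front corners z=22
for u,v in [(465/4+90,293/4+90),(415/4+90,495/4+150)]: print("tray",plane(f,u,v,22)[:2])
def t2(x,y): return x/3.7+200,y/3.7+130
for n,pts in {"blue":[(140,287),(238,280),(246,355),(150,364)],"orange":[(352,326),(440,377),(405,437),(317,378)]}.items():
    P=np.array([plane(f,*t2(*p),58)[:2] for p in pts]); print(n,P.round(0).tolist(),P.mean(0)); 
    for a,b in((0,1),(3,2),(1,2),(0,3)): d=P[b]-P[a]; print(np.hypot(*d).round(),np.degrees(np.arctan2(d[1],d[0])).round(1))
for n,a in {"foil":(103,340)}.items(): print(n,plane(f,*t2(*a),17))
```

```text
shelf front [711.84813694 150.41693459]
shelf front [294.4250526  190.93009323]
tray [679.58178699 147.619263  ]
tray [316.45736642 185.77121199]
blue [[522.0, 40.0], [527.0, -44.0], [461.0, -50.0], [455.0, 32.0]] [491.40470491  -5.39132952]
85.0 -87.0
83.0 -85.7
66.0 -174.8
68.0 -173.0
orange [[485.0, -141.0], [439.0, -215.0], [389.0, -184.0], [440.0, -110.0]] [ 438.30669724 -162.8232441 ]
87.0 -121.5
90.0 -125.1
60.0 148.2
54.0 145.0
foil [482.47016987  76.84931164  17.        ]
```

```bash
cat >> h.py <<'E'
def Rt(a,th):
    a,th=np.radians([a,th]); z=np.array([np.cos(th)*np.cos(a),np.cos(th)*np.sin(a),-np.sin(th)])
    y=np.array([-np.sin(a),np.cos(a),0]); y=-y  # start: check sign by x up
    x=np.cross(y,z)
    if x[2]<0: y=-y; x=np.cross(y,z)
    return np.c_[x,y,z]
def delta(R,p):
    s=env.state(); R0=Ro.from_euler("xyz",s["ee_rot"],degrees=True)
    rv=np.degrees((Ro.from_matrix(R)*R0.inv()).as_rotvec()); d=np.array(p)-s["ee_pos"]
    n=max(np.linalg.norm(d)/41.7,np.linalg.norm(rv)/7.16)
    print("pos",s["ee_pos"].round(1),"tgt",np.round(p,1),"d",d.round(1),"rv",rv.round(2),"minrows",round(n,1))
    k=int(np.ceil(n*1.15+.5)); print("rows",k,"each",np.r_[d/400/k,rv/45/k].round(4))
def tcp(c,a,th,fwd,z,back=0):
    R=Rt(a,th); u=np.array([np.cos(np.radians(a)),np.sin(np.radians(a))])
    g=np.r_[np.array(c)-fwd*u,z]; return g+(8-back)*R[:,2]
E
python3 - <<'E'
from h import *
print(Rt(56.7,30).round(2).tolist(), Ro.from_euler("xyz",env.state()["ee_rot"],degrees=True).as_matrix().round(2).tolist())
delta(Rt(56.7,30),tcp((438.3,-162.8),56.7,30,8,33,180))
f=cam("top")
for n,u,v,z in [("jug",405,228,100),("hookmid",161.75,203.5,248),("hookfar",166,167.3,248)]: print(n,plane(f,u,v,z))
E
```

```text
[[0.27, 0.84, 0.48], [0.42, -0.55, 0.72], [0.87, -0.0, -0.5]] [[0.93, 0.37, -0.0], [0.37, -0.93, 0.0], [0.0, -0.0, -1.0]]
pos [ 212.6 -534.   224.6] tgt [ 352.1 -294.   119. ] d [ 139.6  240.1 -105.6] rv [ 38.44 -47.19  31.68] minrows 9.6
rows 12 each [ 0.0291  0.05   -0.022   0.0712 -0.0874  0.0587]
jug [ 441.4768266  -476.48627611  100.        ]
hookmid [505.44107449 236.2017988  248.        ]
hookfar [609.02520452 226.28766066 248.        ]
```

Call:
arm_command:
  series: [0.029,0.05,0,0.071,-0.087,0.059,0.029,0.05,0,0.071,-0.087,0.059,0.029,0.05,0,0.071,-0.087,0.059,0.029,0.05,0,0.071,-0.087,0.059,0.029,0.05,0,0.071,-0.087,0.059,0.029,0.05,0,0.071,-0.087,0.059]
  hand: 1

```text
time_s: 0.8
ee_pos: [282.6, -413.7, 225.6]
ee_rot: [-174.7, -30.0, 36.7]
force: [-0.5, -0.8, -0.1]
gripper_width: 91.0
```

Run:
```python
from h import *
s=env.state(); print(s["qpos"].round(1),s["time_s"])
delta(Rt(56.7,30),tcp((438.3,-162.8),56.7,30,8,33,150))
```

```text
[-73.4  18.9  95.5  26.   83.1 -28.8] 0.8
pos [ 282.6 -413.7  225.6] tgt [ 366.4 -272.3  104. ] d [  83.8  141.4 -121.6] rv [ 19.29 -23.4   15.71] minrows 4.9
rows 7 each [ 0.0299  0.0505 -0.0434  0.0612 -0.0743  0.0499]
```

Call:
arm_command:
  series: [0.03,0.05,-0.043,0.061,-0.074,0.05,0.03,0.05,-0.043,0.061,-0.074,0.05,0.03,0.05,-0.043,0.061,-0.074,0.05,0.03,0.05,-0.043,0.061,-0.074,0.05,0.03,0.05,-0.043,0.061,-0.074,0.05,0.03,0.05,-0.043,0.061,-0.074,0.05,0.03,0.05,-0.043,0.061,-0.074,0.05,0,0,0,0,0,0]

```text
time_s: 1.47
ee_pos: [365.9, -270.9, 100.7]
ee_rot: [-178.7, -60.0, 55.7]
force: [-0.7, 1.4, 0.4]
gripper_width: 91.2
```

Run:
```python
from h import *
s=env.state(); print(s["qpos"].round(1),s["time_s"])
f=cam("wrist"); save(f,"w1.png"); g=cam("top"); save(g,"t4.png",(190,130,350,290),3.7); save(cam("side"),"s4.png",(190,130,350,290),3.7)
delta(Rt(56.7,30),tcp((438.3,-162.8),56.7,30,8,33,150))
```

```text
[-68.4  35.2 111.3  45.3  82.1 -62.2] 1.4667
pos [ 366.4 -275.1  104.9] tgt [ 366.4 -272.3  104. ] d [ 0.   2.8 -0.9] rv [ 0.26 -0.32  0.05] minrows 0.1
rows 1 each [ 0.      0.0071 -0.0023  0.0058 -0.0071  0.0011]
```

View pics/w1.png

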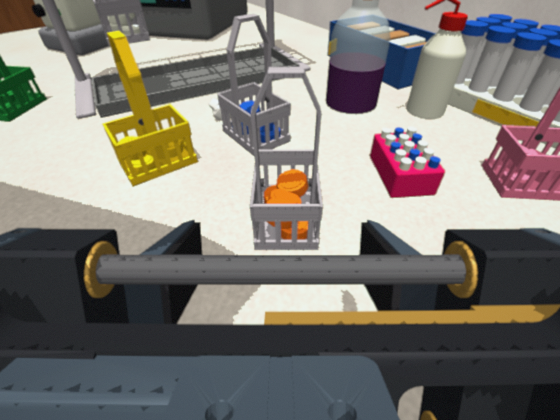

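View pics/t4.png

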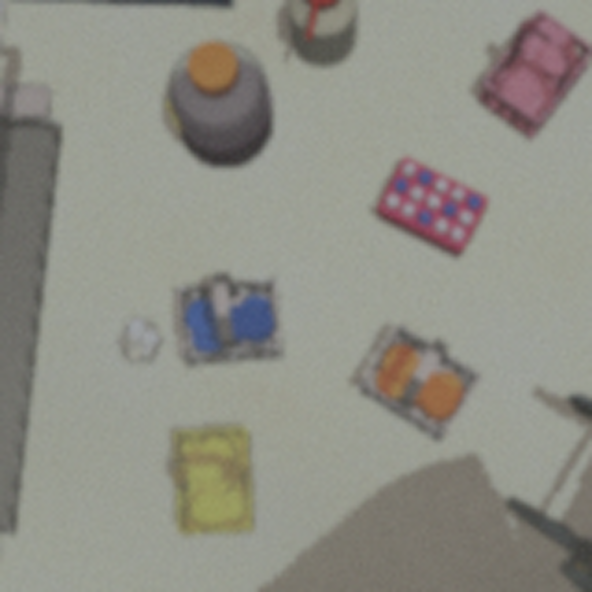

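View pics/s4.png

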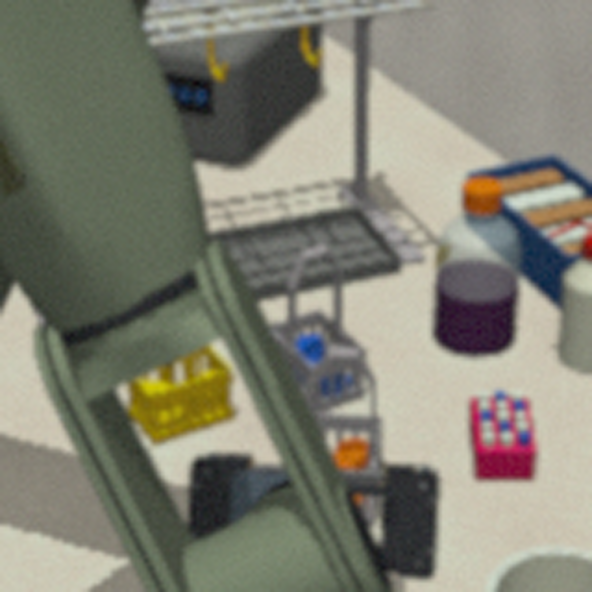

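Run:
```python
from h import *
f=cam("wrist"); save(f,"w1c.png",(230,40,340,260),2.6)
print(env.state()["ee_pos"].round(1))
P=np.array([plane(f,*p,58)[:2] for p in [(251,206),(321,206),(314,152),(259,152)]]); print(P.round(1).tolist(),P.mean(0))
for a,b in((0,1),(3,2),(1,2),(0,3)): d=P[b]-P[a]; print(np.hypot(*d).round(),np.degrees(np.arctan2(d[1],d[0])).round(1))
B=np.array([plane(f,*p,152)[:2] for p in [(269,70),(306,70)]]);print(B,B.mean(0))
```

```text
[ 366.4 -275.5  105.5]
[[395.5, -186.7], [445.8, -219.8], [491.0, -151.6], [442.8, -119.8]] [ 443.76661901 -169.48086634]
60.0 -33.4
58.0 -33.4
82.0 56.5
82.0 54.7
[[ 439.90724743 -149.09976266]
 [ 464.09486754 -165.05711792]] [ 452.00105749 -157.07844029]
```

View pics/w1c.png

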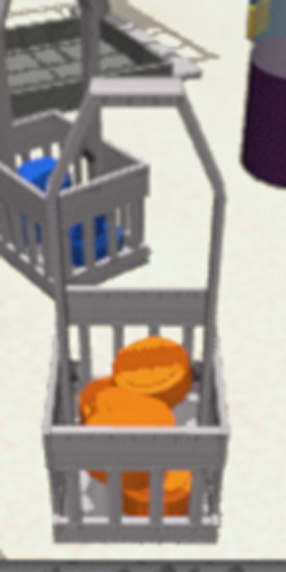

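Run:
```python
from h import *
f=cam("wrist")
P=np.array([plane(f,*p,58)[:2] for p in [(246.9,206.5),(317.7,206.5),(313,151.5),(254.6,151.5)]]); print(P.round(1).tolist(),P.mean(0))
for a,b in((0,1),(3,2),(1,2),(0,3)): d=P[b]-P[a]; print(np.hypot(*d).round(),np.degrees(np.arctan2(d[1],d[0])).round(1))
g=cam("top"); t=lambda x,y:(x/3.7+190,y/3.7+130)
Q=np.array([plane(g,*t(*p),58)[:2] for p in [(390,326),(480,377),(440,438),(354,379)]]);print(Q.mean(0))
print([x.round(1) for x in map(lambda p: proj(f,p),[(438.3,-162.8,58),(438,-162.8,152)])])
c=(439.5,-165); delta(Rt(56.7,30),tcp(c,56.7,30,8,33,60));delta(Rt(56.7,30),tcp(c,56.7,30,8,33,0))
```

```text
[[392.5, -185.4], [443.5, -218.9], [491.2, -150.3], [439.8, -116.6]] [ 441.75469862 -167.78910392]
61.0 -33.3
61.0 -33.3
84.0 55.2
84.0 55.6
[ 437.87131153 -163.24247992]
[array([277.3, 174.7]), array([276.1,  76.6])]
pos [ 366.3 -275.6  105.8] tgt [ 410.4 -209.3   59. ] d [ 44.1  66.3 -46.8] rv [ 0.42 -0.23  0.08] minrows 2.2
rows 4 each [ 0.0276  0.0414 -0.0293  0.0023 -0.0013  0.0004]
pos [ 366.3 -275.6  105.8] tgt [ 438.9 -165.9   29. ] d [ 72.6 109.7 -76.8] rv [ 0.42 -0.23  0.08] minrows 3.7
rows 5 each [ 0.0363  0.0549 -0.0384  0.0019 -0.001   0.0003]
```

Call:
arm_command:
  series: [0.031,0.046,-0.032,0,0,0,0.031,0.046,-0.032,0,0,0,0.031,0.046,-0.032,0,0,0,0.031,0.046,-0.032,0,0,0,0.031,0.046,-0.032,0,0,0,0.028,0.043,-0.032,0,0,0,0,0,0,0,0,0,0,0,0,0,0,0]

```text
time_s: 2.43
ee_pos: [439.7, -165.1, 28.5]
ee_rot: [-179.8, -59.6, 56.6]
force: [0.3, -0.5, 0.7]
gripper_width: 91.3
```

Run:
```python
from h import *
f=cam("wrist"); save(f,"w2.png"); c=(440,-165.5); delta(Rt(56.5,30),tcp(c,56.5,30,8,33,0)); print(env.state()["force"])
save(cam("side"),"s5.png",(230,200,350,320),5)
```

```text
pos [ 439.8 -166.1   28.6] tgt [ 439.4 -166.4   29. ] d [-0.4 -0.3  0.4] rv [ 0.31 -0.21 -0.17] minrows 0.1
rows 1 each [-0.001  -0.0007  0.0009  0.0069 -0.0046 -0.0038]
[ 0.08862578 -0.5640648  -0.11037144]
```

View pics/w2.png

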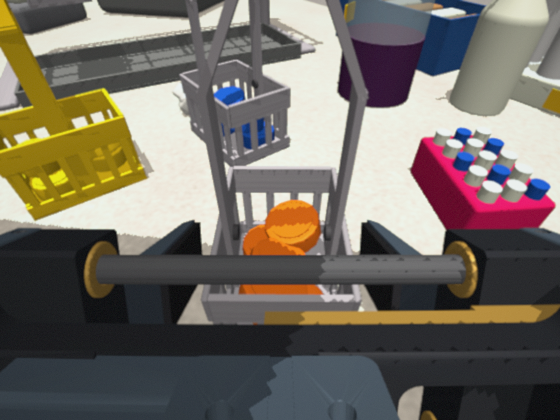

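View pics/s5.png

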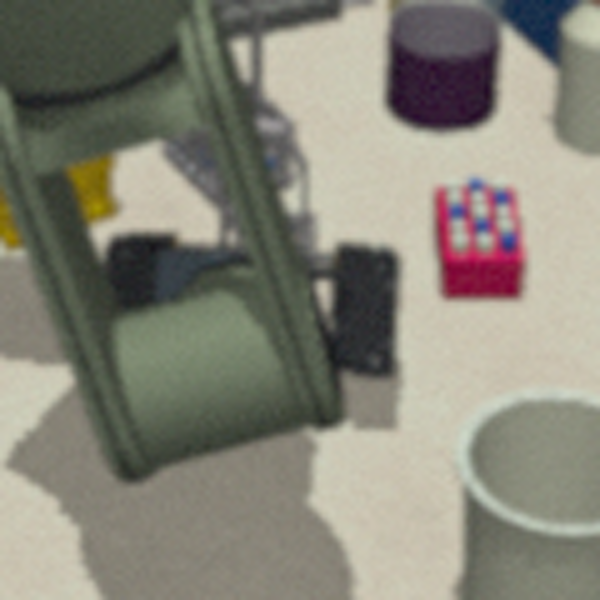

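Call:
arm_command:
  series: [0,0,0,0,0,0,0,0,0,0,0,0,0,0,0,0,0,0,0,0,0,0,0,0,0,0,0,0,0,0,0,0,0,0,0,0]
  hand: 0
  newtons: 25

```text
time_s: 3.03
ee_pos: [439.5, -165.5, 27.9]
ee_rot: [-179.8, -59.7, 56.5]
force: [-1.4, -2.8, 2.5]
gripper_width: 62.1
```

Call:
arm_command:
  series: [0,0,0.02,0,0,0,0,0,0.04,0,0,0,0,0,0.05,0,0,0,0,0,0.05,0,0,0,0,0,0.05,0,0,0,0,0,0.05,0,0,0,0,0,0,0,0,0]

```text
time_s: 3.62
ee_pos: [440.0, -165.5, 134.5]
ee_rot: [179.7, -59.6, 57.0]
force: [-0.1, 0.3, -3.3]
gripper_width: 62.3
```

Run:
```python
from h import *
f=cam("wrist"); save(f,"w3.png"); print(env.state()["force"],env.state()["ee_pos"])
g=cam("top"); save(g,"t5.png",(130,110,350,275),3.6)
save(cam("side"),"s6.png",(160,90,360,290),3)
```

```text
[-1.27184315 -0.17619984 -2.3526649 ] [ 439.51769998 -165.38386031  132.60320791]
```

View pics/w3.png

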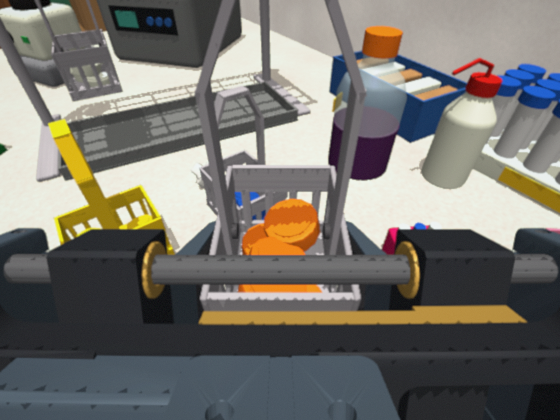

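View pics/t5.png

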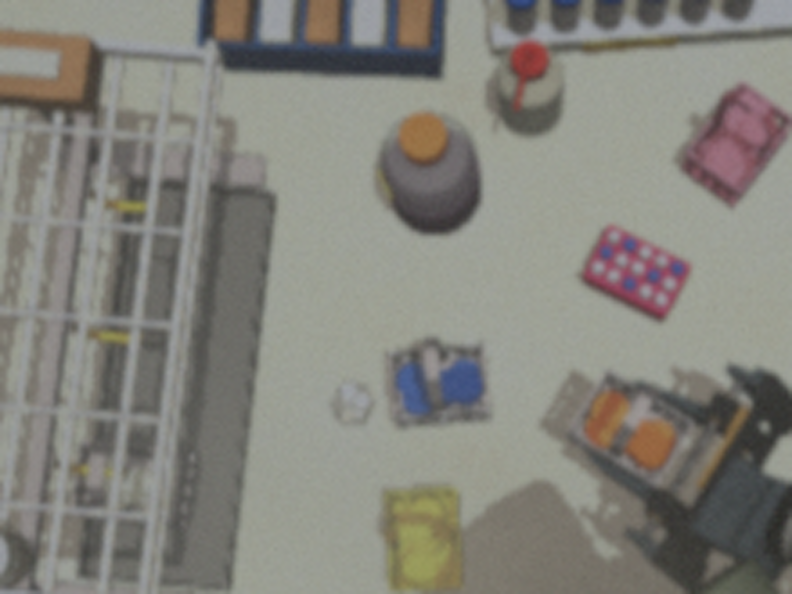

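View pics/s6.png

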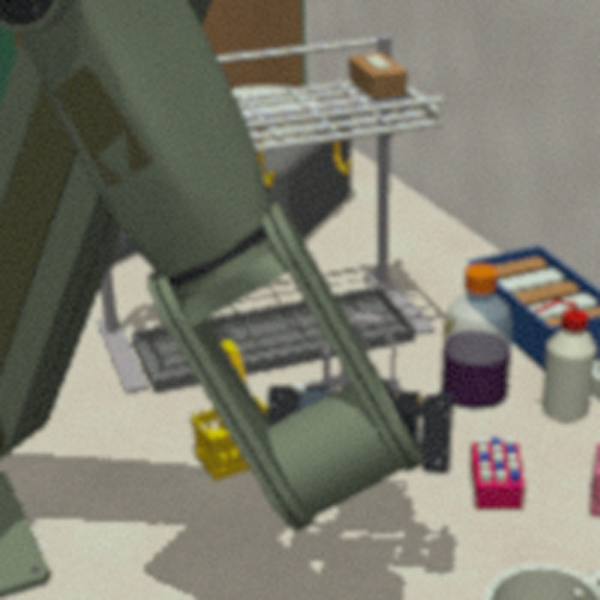

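Run:
```python
from h import *
g=cam("top"); w=cam("wrist")
t=lambda x,y:(x/3.6+130,y/3.6+110)
print("bottle cap",plane(g,*t(424,137),174))
for n,q in {"far":[(118,207),(145,208)],"mid":[(90,335),(130,338)],"near":[(72,469)]}.items(): print(n,[plane(g,*t(*p),250)[:2].round(1) for p in q])
im=g["frame"]; 
save(g,"t6.png",(140,150,200,260),5.4)
```

```text
bottle cap [ 6.82922436e+02 -3.79642307e-01  1.74000000e+02]
far [array([608.1, 234.9]), array([606.9, 213.7])]
mid [array([506.7, 254.6]), array([503.7, 223.5])]
near [array([402.9, 266. ])]
```

View pics/t6.png

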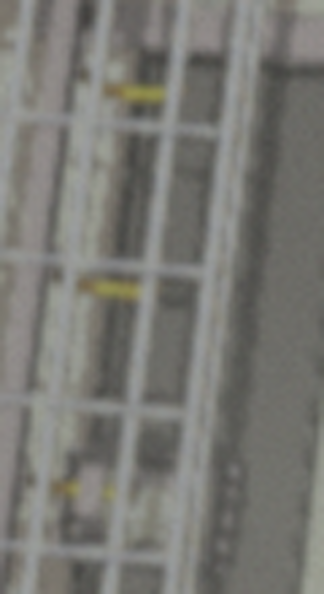

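Run:
```python
from h import *
g=cam("top")
for n,u,v in [("mid stem foot",140+85/5.4,150+287/5.4),("far",140+112/5.4,150+91/5.4),("near",140+60/5.4,150+488/5.4)]: print(n,plane(g,u,v,250)[:2])
s=env.state()
delta(Rt(84.2,30),tcp((491,101),84.2,30,8,33+175))
```

```text
mid stem foot [506.39810397 252.49225991]
far [610.10126969 240.68608956]
near [402.63541034 262.96538486]
pos [ 439.1 -164.7  130.7] tgt [490.9  99.9 204. ] d [ 51.8 264.6  73.3] rv [ 0.19 -0.37 27.52] minrows 6.7
rows 9 each [ 0.0144  0.0735  0.0204  0.0005 -0.0009  0.0679]
```

Call:
arm_command:
  series: [0,0,0.04,0,0,0,0,0,0.06,0,0,0,0,0,0.05,0,0,0,0.008,0.03,0.03,0,0,0.03,0.012,0.06,0.004,0,0,0.068,0.015,0.075,0,0,0,0.068,0.015,0.075,0,0,0,0.068,0.015,0.075,0,0,0,0.068,0.015,0.075,0,0,0,0.068,0.015,0.075,0,0,0,0.068,0.015,0.075,0,0,0,0.068,0.012,0.075,0,0,0,0.068,0.01,0.06,0,0,0,0.037,0.005,0.03,0,0,0,0.0,0,0,0,0,0,0]

```text
time_s: 5.17
ee_pos: [493.0, 119.7, 204.6]
ee_rot: [-179.4, -59.7, 83.9]
force: [-0.6, 0.3, -2.7]
gripper_width: 61.9
```

Run:
```python
from h import *
f=cam("wrist"); save(f,"w4.png"); print(env.state()["force"],env.state()["ee_pos"],env.state()["ee_rot"],env.state()["qpos"])
g=cam("top"); save(g,"t7.png",(90,110,290,260),4)
save(cam("side"),"s7.png",(160,90,360,290),3)
delta(Rt(84,30),tcp((491,101),84,30,8,33+135))
```

```text
[ 0.20971033 -0.76202245 -2.10850181] [493.14387917 118.33873831 204.51150554] [-179.44915201  -59.68380121   83.86680022] [-20.34503046  22.25051001 114.21136776  58.66342732  77.67254741
 -46.71347303]
pos [493.8 116.7 204.8] tgt [490.9  99.9 164. ] d [ -2.9 -16.8 -40.8] rv [ 0.31 -0.25 -0.17] minrows 1.1
rows 2 each [-0.0036 -0.021  -0.051   0.0034 -0.0028 -0.0018]
```

View pics/w4.png

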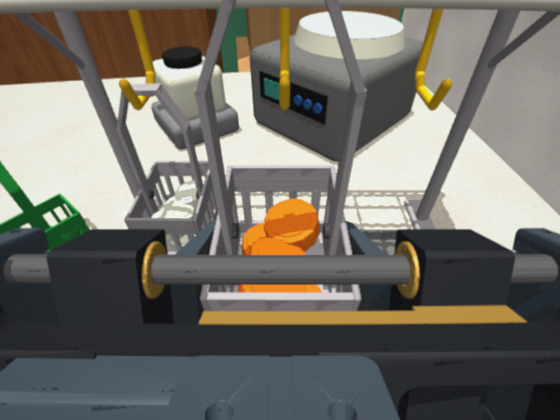

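View pics/t7.png

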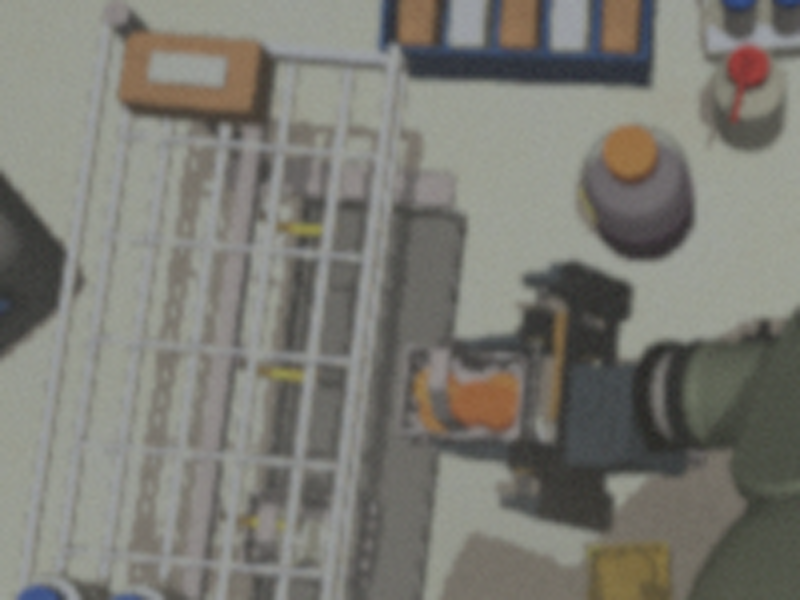

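View pics/s7.png

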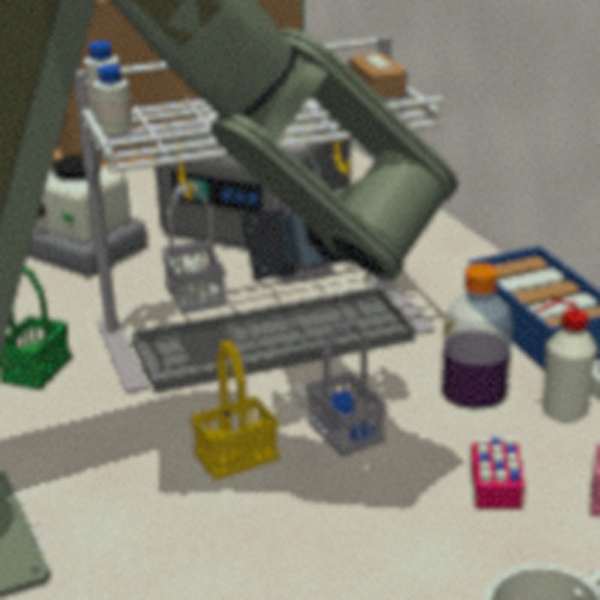

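Run:
```python
from h import *
f=cam("wrist"); s=env.state(); save(f,"w4c.png",(110,0,460,120),2.25)
hsv=cv2.cvtColor(f["frame"],cv2.COLOR_RGB2HSV); m=cv2.inRange(hsv,(18,140,90),(32,255,255)); m[125:]=0
n,l,st,c=cv2.connectedComponentsWithStats(m)
for i in range(1,n):
    if st[i,4]>20:
        print(st[i],c[i].round(1))
        ys,xs=np.where(l==i)
        for r in range(st[i,1],st[i,1]+st[i,3],8):
            x=xs[ys==r]; print(r,x.min(),x.max(),end='; ')
        print()
# ray points at depth: rack plane  through hook
def at_y(u,v,Y):
    C,d=ray(f,u,v); return C+d*(Y-C[1])/d[1]
for u,v in [(286,60),(286,100)]: print(at_y(u,v,225),at_y(u,v,260))
for u,v in [(205,90),(355,93)]: print("bail kink",plane(f,u,v,s["ee_pos"][2]-29+122))
print(s["ee_pos"])
```

```text
[277   7  11 101 952] [282.1  55.2]
7 280 286; 15 277 287; 23 277 287; 31 277 287; 39 278 286; 47 278 286; 55 279 286; 63 278 286; 71 278 286; 79 277 286; 87 278 287; 95 278 286; 103 278 286; 
[127   9  27  73 763] [141.   43.3]
9 128 137; 17 129 139; 25 131 141; 33 134 144; 41 136 146; 49 138 148; 57 140 150; 65 143 151; 73 144 153; 81 146 152; 
[ 412    8   36  100 1135] [425.9  64.2]
8 430 437; 16 427 435; 24 425 433; 32 423 431; 40 421 428; 48 418 426; 56 416 424; 64 413 421; 72 412 420; 80 412 446; 88 412 443; 96 419 438; 104 425 432; 
[119  77  29  31 343] [131.4  93.2]
77 120 123; 85 120 129; 93 124 135; 101 131 143; 
[509.60828946 225.         271.54300773] [513.71761883 260.         259.67613788]
[509.85420959 225.         243.88872026] [514.00391221 260.         227.48178589]
bail kink [468.99937422 120.55782277 297.9999473 ]
bail kink [520.23576819 112.51656138 297.9999473 ]
[494.03332074 116.26956831 204.9999473 ]
```

View pics/w4c.png

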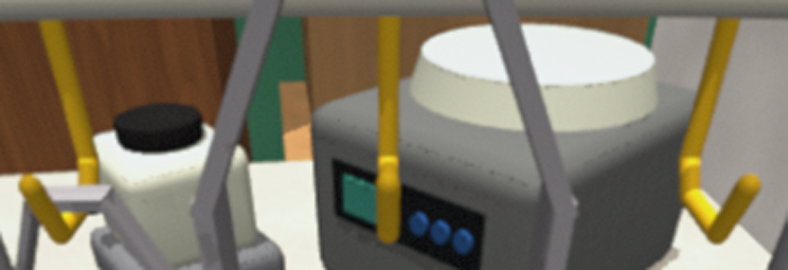

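Run:
```python
from h import *
f=cam("wrist"); g=cam("top"); save(g,"t8.png",(140,180,200,225),12)
for v,z in [(71,264),(71,262),(106.7,238)]: print(v,z,plane(f,282.4,v,z))
# neighbours: far hook tip top crop(748,180), near (32,180); far stem bend
for u,v,z in [(748,180,262),(32,182,262),(717,240,239),(62,240,239)]: print(plane(f,110+u/2.25,v/2.25,z))
# rail/shelf front edge from wrist: bottom edge of grey bar
for u in (115,280,450): 
    print("bar",plane(f,u,7,307),plane(f,u,7,312))
for X in [(505,170,312),(508,244,307)]: print(proj(f,X))
```

```text
71 264 [507.76864189 226.39044614 264.        ]
71 262 [508.34585756 231.76546149 262.        ]
106.7 238 [507.84959942 226.76880396 238.        ]
[612.50335094 206.10724997 262.        ]
[402.12858286 227.48601982 262.        ]
[614.31775015 214.28164692 239.        ]
[401.66349027 237.16600939 239.        ]
bar [415.32706289 214.41126248 307.        ] [424.69878648 186.97631842 312.        ]
bar [503.63813442 200.16925721 307.        ] [501.07625711 174.6588556  312.        ]
bar [594.27150839 193.63073639 307.        ] [579.46221416 169.00389442 312.        ]
[289.86450858   9.10216062]
[279.88741212  -8.6178626 ]
```

View pics/t8.png

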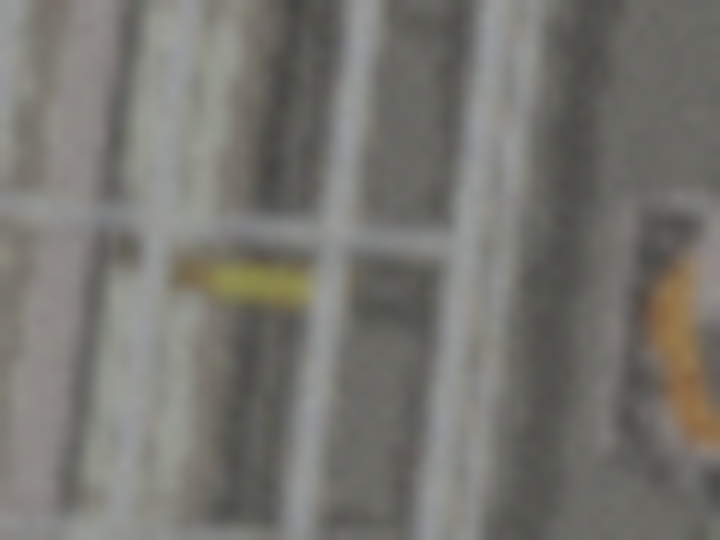

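Call:
arm_command:
  series: [0,0,-0.03,0,0,0,0,0,-0.05,0,0,0,0,0,-0.04,0,0,0,0.004,0.04,0,0,0,0,0.006,0.055,0,0,0,0,0.006,0.055,0,0,0,0,0.004,0.035,0,0,0,0,0.001,0.015,0,0,0,0,0,0,0,0,0,0,0,0,0,0,0,0]

```text
time_s: 6.3
ee_pos: [502.8, 196.3, 157.3]
ee_rot: [-179.7, -59.7, 83.9]
force: [0.4, -0.3, -2.7]
gripper_width: 62.1
```

Run:
```python
from h import *
f=cam("wrist"); save(f,"w5.png"); print(env.state()["force"],env.state()["ee_pos"],env.state()["ee_rot"],env.state()["qpos"])
g=cam("top"); save(g,"t9.png",(90,110,290,260),4)
save(cam("side"),"s9.png",(160,90,360,290),3)
```

```text
[-0.52385794  0.83448934 -2.25541336] [502.93278602 196.05346609 157.3246743 ] [-179.74578879  -59.66126261   83.89105513] [-11.25454544  25.71936872 118.27676411  67.08942051  68.86781935
 -50.99392495]
```

View pics/w5.png

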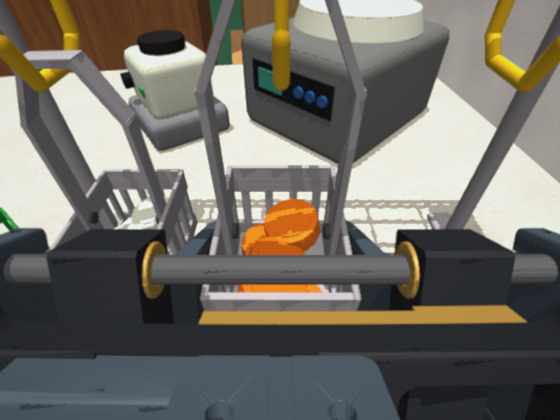

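View pics/s9.png

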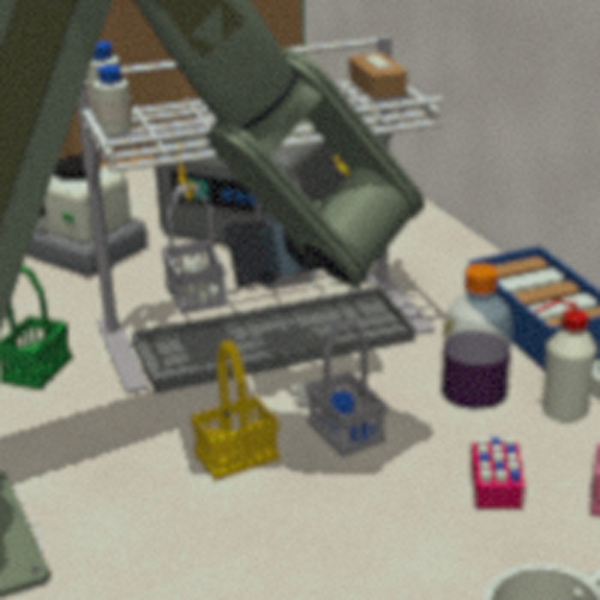

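View pics/t9.png

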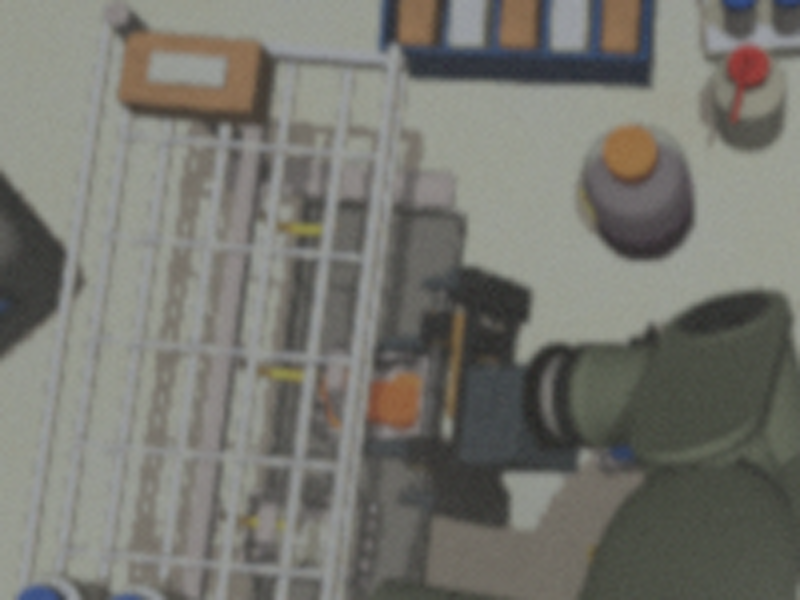

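Call:
arm_command:
  series: [0.002,0.02,0,0,0,0,0.003,0.03,0,0,0,0,0.003,0.03,0,0,0,0,0.002,0.02,0,0,0,0,0.001,0.01,0,0,0,0,0,0,0,0,0,0,0,0,0,0,0,0]

```text
time_s: 7.03
ee_pos: [506.9, 241.0, 157.3]
ee_rot: [-179.7, -59.7, 83.9]
force: [0.1, -0.6, -2.1]
gripper_width: 61.9
```

Run:
```python
from h import *
f=cam("wrist"); save(f,"w6.png"); print(env.state()["force"],env.state()["ee_pos"],env.state()["ee_rot"])
g=cam("top"); save(g,"t10.png",(130,160,250,250),6.5)
```

```text
[ 0.16850394  0.518326   -3.286436  ] [507.08242243 240.77202479 157.30523133] [-179.70744898  -59.67622869   83.9148703 ]
```

View pics/w6.png

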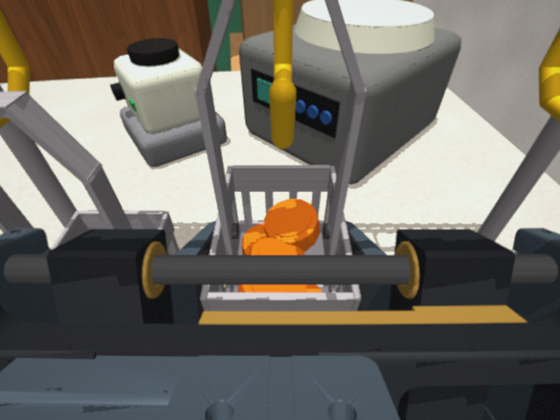

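View pics/t10.png

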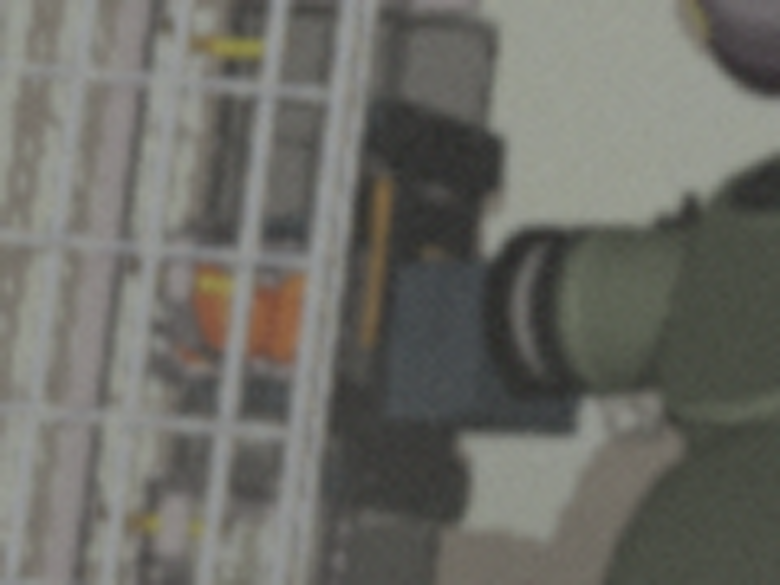

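Run:
```python
from h import *
f=cam("wrist"); save(f,"w6c.png",(180,0,380,170),4)
for v,z in [(82,264),(145,239),(85,262)]: print(plane(f,282.5,v,z))
s=env.state()["ee_pos"]
for dx in(-6,6):
  for Y in (-12,12): 
    a=np.radians(84); u=np.array([np.cos(a),np.sin(a)]); n=np.array([u[1],-u[0]]); p=s[:2]+u*(1+dx)+n*Y; print(proj(f,(*p,s[2]-29+150)))
```

```text
[506.27170443 215.09121136 264.        ]
[507.34892888 224.61671778 239.        ]
[506.58779264 218.01581018 262.        ]
[232.29786803   0.6705519 ]
[319.96930352   0.47936056]
[236.93609116  -7.5830037 ]
[316.41494273  -7.7613499 ]
```

View pics/w6c.png

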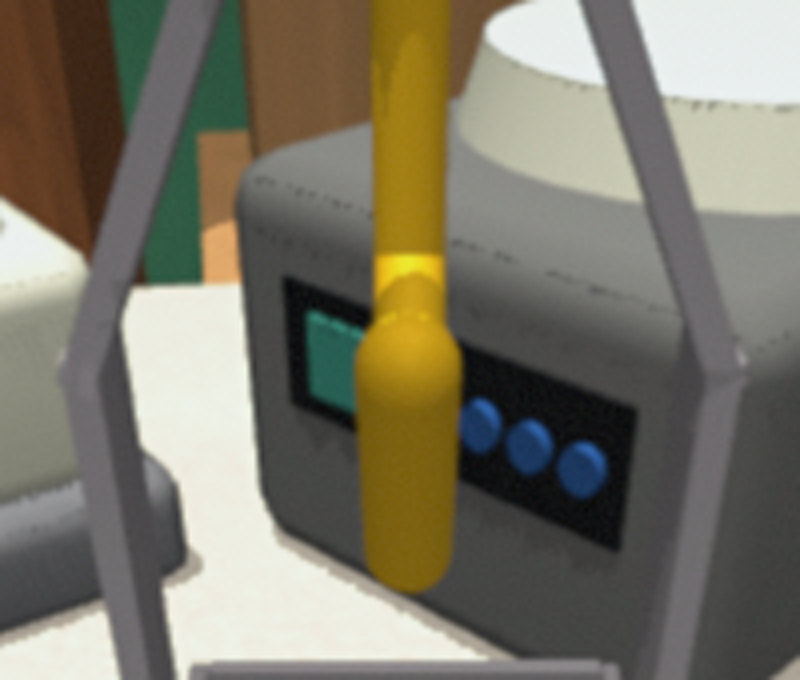

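Call:
arm_command:
  series: [0,0,-0.015,0,0,0,0,0,-0.02,0,0,0,0,0,-0.02,0,0,0,0,0,-0.012,0,0,0,0,0,-0.006,0,0,0,0,0,0,0,0,0]

```text
time_s: 7.68
ee_pos: [506.8, 240.9, 127.2]
ee_rot: [-179.5, -59.7, 83.7]
force: [-0.9, 0.3, -2.2]
gripper_width: 62.1
```

Call:
arm_command:
  series: [0,0,-0.003,0,0,0,0,0,-0.003,0,0,0,0,0,0,0,0,0]

```text
time_s: 7.93
ee_pos: [507.1, 241.0, 125.8]
ee_rot: [-179.7, -59.7, 83.9]
force: [-0.7, 0.3, -2.6]
gripper_width: 61.9
```

Call:
arm_command:
  series: [0,0,-0.003,0,0,0,0,0,-0.002,0,0,0,0,0,0,0,0,0]

```text
time_s: 8.18
ee_pos: [507.0, 241.0, 123.7]
ee_rot: [-179.7, -59.7, 83.9]
force: [0.0, 0.4, -3.1]
gripper_width: 62.2
```

Run:
```python
from h import *
import time
f=cam("wrist"); save(f,"w7.png");s=env.state(); print(s["force"],s["ee_pos"])
```

```text
[-0.34628157  0.42439766 -2.4790517 ] [507.03371002 240.9499047  123.80416712]
```

View pics/w7.png

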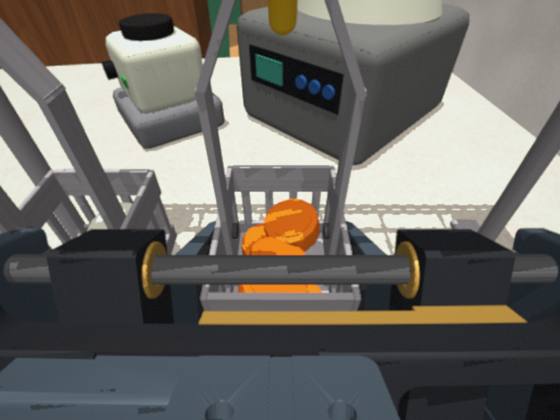

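Call:
arm_command:
  series: [0,0,-0.002,0,0,0,0,0,-0.002,0,0,0,0,0,0,0,0,0]

```text
time_s: 8.48
ee_pos: [507.1, 241.2, 122.8]
ee_rot: [-179.7, -59.8, 83.9]
force: [-1.0, -0.7, -0.0]
gripper_width: 62.2
```

Call:
arm_command:
  series: [0,0,-0.001,0,0,0,0,0,0,0,0,0]

```text
time_s: 8.65
ee_pos: [507.2, 241.3, 122.7]
ee_rot: [-179.8, -59.8, 84.0]
force: [-0.6, 0.2, 3.2]
gripper_width: 62.1
```

Call:
arm_command:
  series: [0,0,0,0,0,0,0,0,0,0,0,0,0,0,0,0,0,0,0,0,0,0,0,0]
  hand: 0.8

```text
time_s: 8.98
ee_pos: [507.0, 240.9, 121.6]
ee_rot: [-179.7, -59.7, 83.9]
force: [0.1, -0.3, 0.4]
gripper_width: 73.1
```

Run:
```python
from h import *
f=cam("wrist"); save(f,"w8.png");s=env.state(); print(s["force"],s["ee_pos"],s["gripper_width"])
```

```text
[-0.53904817  0.13292605  0.58343189] [507.04417424 240.90416414 121.61704583] 72.84976594086118
```

View pics/w8.png

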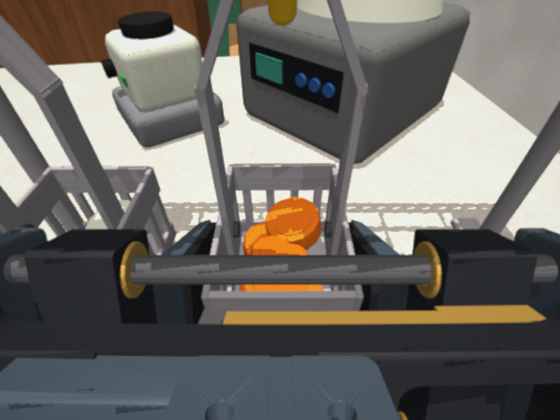

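Call:
arm_command:
  series: [-0.001,-0.01,0.0058,0,0,0,-0.002,-0.02,0.0116,0,0,0,-0.004,-0.04,0.023,0,0,0,-0.005,-0.05,0.029,0,0,0,-0.005,-0.05,0.029,0,0,0,-0.005,-0.05,0.029,0,0,0,-0.005,-0.05,0.029,0,0,0,-0.004,-0.04,0.03,0,0,0,-0.002,-0.02,0.03,0,0,0,0,0,0,0,0,0]

```text
time_s: 9.87
ee_pos: [495.0, 106.7, 210.4]
ee_rot: [179.8, -59.6, 84.2]
force: [0.1, -0.2, 0.5]
gripper_width: 72.8
```

Run:
```python
from h import *
f=cam("wrist"); save(f,"w9.png");s=env.state(); print(s["force"],s["ee_pos"],s["gripper_width"])
g=cam("top"); save(g,"t11.png",(130,140,330,290),4)
c=(491.5,-5.5); delta(Rt(93.5,30),tcp(c,93.5,30,8,33,150))
```

```text
[ 0.69531221  0.08424399 -0.44067127] [494.43152073 107.6112166  209.20206813] 72.72730699318582
pos [493.9 108.4 208.4] tgt [ 499.5 -136.2  104. ] d [   5.6 -244.6 -104.4] rv [ 0.35 -0.11  9.38] minrows 6.4
rows 8 each [ 0.0018 -0.0764 -0.0326  0.001  -0.0003  0.0261]
```

View pics/w9.png

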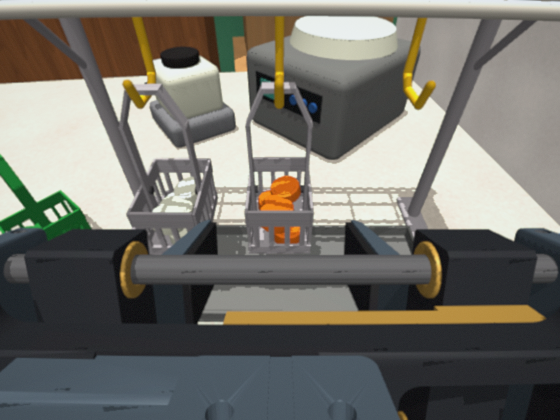

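View pics/t11.png

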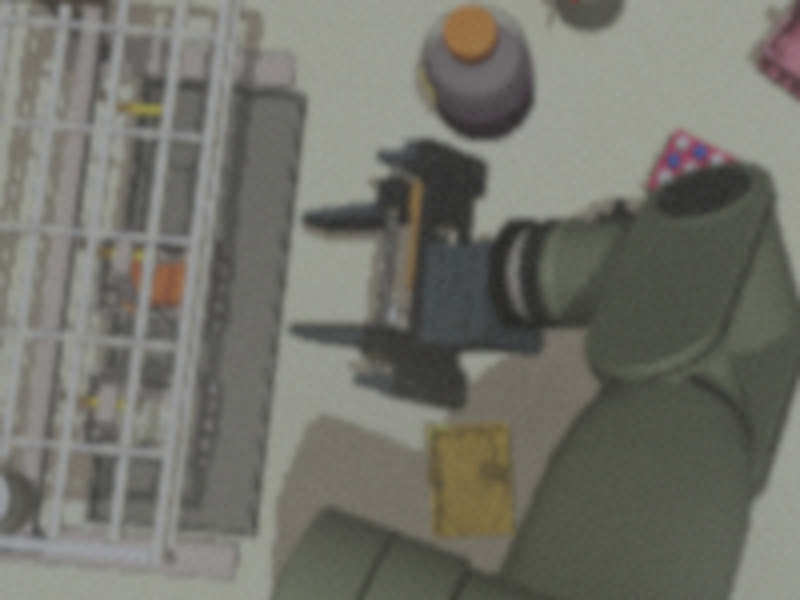

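Call:
arm_command:
  series: [0,-0.02,0.03,0,0,0,0.002,-0.05,0.02,0,0,0.02,0.002,-0.08,0,0,0,0.03,0.002,-0.08,0,0,0,0.03,0.002,-0.08,0,0,0,0.03,0.002,-0.08,0,0,0,0.03,0.002,-0.08,0,0,0,0.03,0.002,-0.08,-0.06,0,0,0.03,0,-0.05,-0.09,0,0,0.008,0,-0.01,-0.09,0,0,0,0,0,-0.06,0,0,0,0,0,0,0,0,0,0,0,0,0,0,0]
  hand: 1

```text
time_s: 11.05
ee_pos: [498.9, -133.9, 107.6]
ee_rot: [-179.3, -59.9, 93.0]
force: [-0.1, 0.4, 1.1]
gripper_width: 91.2
```

Run:
```python
from h import *
f=cam("wrist"); save(f,"w10.png");save(f,"w10c.png",(220,20,350,260),2.4);s=env.state(); print(s["force"],s["ee_pos"],s["gripper_width"])
g=cam("top"); save(g,"t12.png",(220,170,300,230),10)
c=(491.5,-5.5); delta(Rt(93.5,30),tcp(c,93.5,30,8,33,150))
```

```text
[-1.08248743  0.09533056  1.28226513] [ 499.56641828 -134.2653794   108.84658232] 91.0238545048656
pos [ 499.9 -134.6  109.5] tgt [ 499.5 -136.2  104. ] d [-0.4 -1.7 -5.5] rv [ 0.32 -0.06 -0.08] minrows 0.1
rows 1 each [-0.001  -0.0042 -0.0138  0.007  -0.0013 -0.0019]
```

View pics/w10.png

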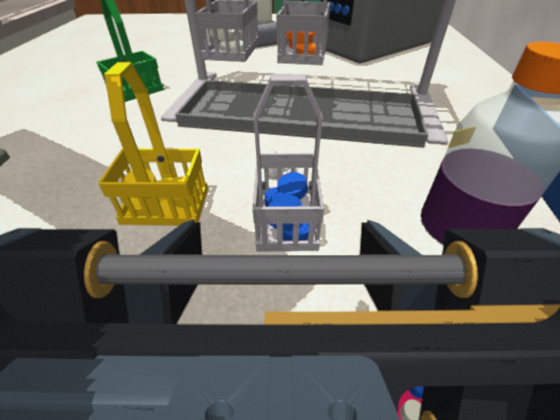

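View pics/w10c.png

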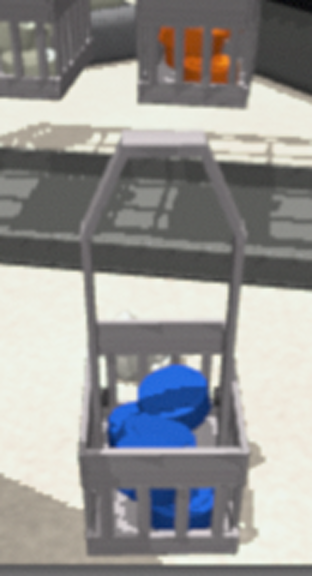

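View pics/t12.png

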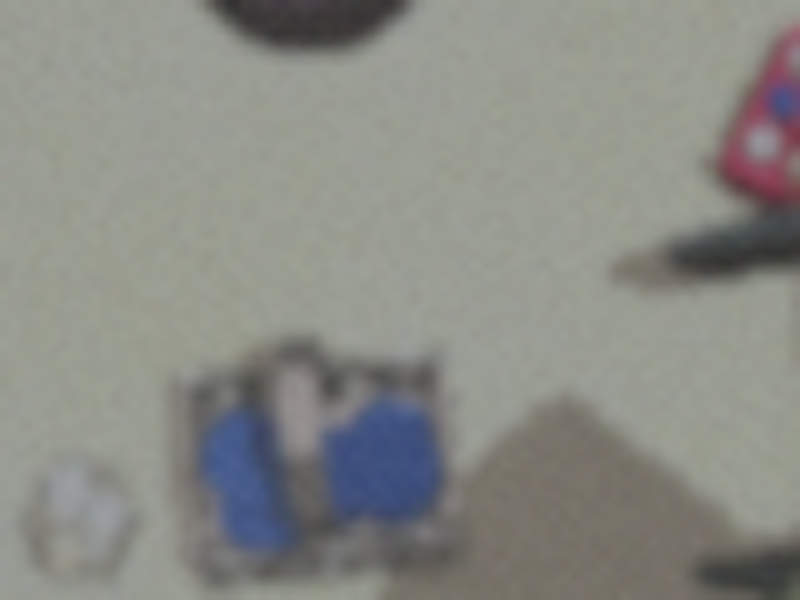

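Run:
```python
from h import *
f=cam("wrist")
P=np.array([plane(f,*p,58)[:2] for p in [(253.3,208.8),(323.3,207.5),(320.8,154.2),(260.4,155.4)]]); print(P.round(1).tolist(),P.mean(0))
for a,b in((0,1),(3,2),(1,2),(0,3)): d=P[b]-P[a]; print(np.hypot(*d).round(),np.degrees(np.arctan2(d[1],d[0])).round(1))
g=cam("top"); t=lambda x,y:(x/10+220,y/10+170)
Q=np.array([plane(g,*t(*p),58)[:2] for p in [(178,385),(440,352),(462,555),(200,582)]]);print(Q.round(),Q.mean(0))
c=(492,-6.5);a=94
delta(Rt(a,30),tcp(c,a,30,8,33,0))
```

```text
[[471.3, -45.7], [532.3, -40.2], [532.6, 41.8], [468.6, 35.5]] [501.20586551  -2.14679038]
61.0 5.1
64.0 5.6
82.0 89.8
81.0 91.9
[[519.  41.]
 [528. -43.]
 [463. -49.]
 [456.  34.]] [491.5522167   -4.45508258]
pos [ 500.  -134.9  110. ] tgt [492.1  -7.6  29. ] d [ -7.9 127.3 -81. ] rv [0.41 0.02 0.42] minrows 3.6
rows 5 each [-0.004   0.0637 -0.0405  0.0018  0.0001  0.0019]
```

Run:
```python
from h import *
c=(498,-4.5);a=94.5
delta(Rt(a,30),tcp(c,a,30,8,33,60))
```

```text
pos [ 500.  -134.9  110. ] tgt [502.2 -57.4  59. ] d [  2.2  77.5 -51. ] rv [0.41 0.02 0.92] minrows 2.2
rows 4 each [ 0.0014  0.0484 -0.0319  0.0023  0.0001  0.0051]
```

Call:
arm_command:
  series: [0.001,0.04,-0.03,0.002,0,0.005,0.002,0.055,-0.035,0.003,0,0.006,0.002,0.055,-0.035,0.003,0,0.006,0.001,0.04,-0.027,0.001,0,0.004,0,0,0,0,0,0,0,0,0,0,0,0]

```text
time_s: 11.75
ee_pos: [502.0, -58.5, 58.6]
ee_rot: [-179.9, -60.1, 94.5]
force: [0.2, -0.4, 0.9]
gripper_width: 91.1
```

Run:
```python
from h import *
f=cam("wrist"); save(f,"w11c.png",(180,100,380,270),4)
c=(498,-4.5);a=94.5
delta(Rt(a,30),tcp(c,a,30,8,33,0))
```

```text
pos [502.5 -59.4  58.7] tgt [498.1  -5.6  29. ] d [ -4.4  53.8 -29.7] rv [-0.01  0.   -0.01] minrows 1.5
rows 3 each [-0.0037  0.0449 -0.0248 -0.0001  0.     -0.0001]
```

View pics/w11c.png

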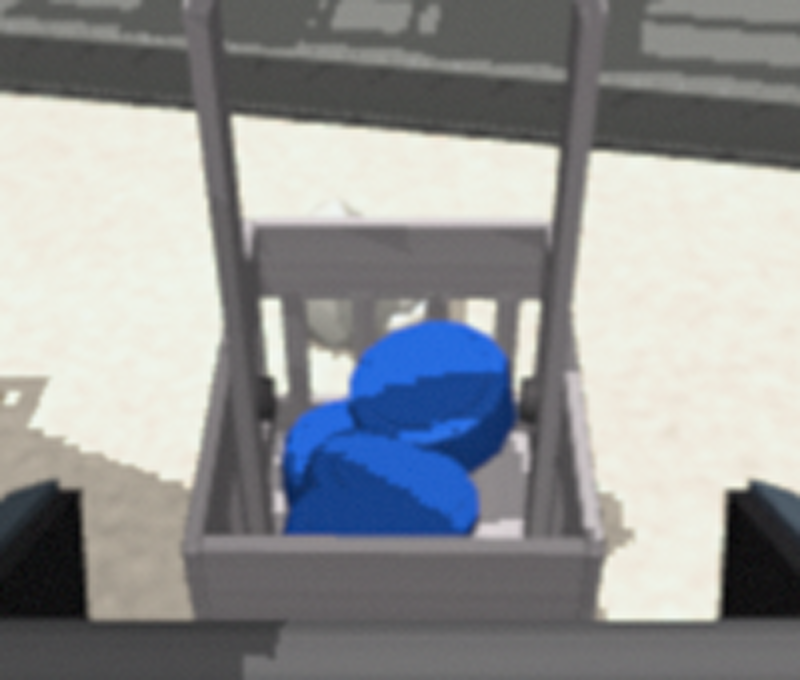

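Run:
```python
from h import *
f=cam("wrist")
P=np.array([plane(f,180+x/4,100+y/4,58)[:2] for x,y in[(184,543),(604,543),(550,222),(250,222)]]);print(P.round(1).tolist(),P.mean(0),env.state()["ee_pos"])
```

```text
[[470.2, -46.4], [531.8, -41.5], [524.3, 41.1], [466.0, 36.4]] [498.06062994  -2.57098903] [502.65746568 -59.89474287  58.67170709]
```

Call:
arm_command:
  series: [-0.003,0.035,-0.019,0,0,0,-0.003,0.044,-0.024,0,0,0,-0.003,0.038,-0.02,0,0,0,-0.002,0.021,-0.011,0,0,0,0,0,0,0,0,0,0,0,0,0,0,0]

```text
time_s: 12.35
ee_pos: [498.0, -4.5, 28.4]
ee_rot: [-179.9, -60.1, 94.4]
force: [0.4, 0.5, 0.3]
gripper_width: 91.4
```

Call:
arm_command:
  series: [0,0,0,0,0,0,0,0,0,0,0,0,0,0,0,0,0,0,0,0,0,0,0,0,0,0,0,0,0,0,0,0,0,0,0,0,0,0,0,0,0,0]
  hand: 0
  newtons: 25

```text
time_s: 12.93
ee_pos: [497.5, -4.2, 28.0]
ee_rot: [-179.8, -60.1, 94.3]
force: [-1.5, -2.4, 1.7]
gripper_width: 62.1
```

Call:
arm_command:
  series: [0,0,0.02,0,0,0,0,0,0.05,0,0,0,0,0,0.08,0,0,0,0,0,0.08,0,0,0,0,0,0.08,0,0,0,0,0,0.08,0,0,0,0,0,0.05,0,0,0,0,0,0,0,0,0,0,0,0,0,0,0]

```text
time_s: 13.68
ee_pos: [497.3, -3.9, 204.0]
ee_rot: [-179.9, -59.9, 94.4]
force: [0.1, -0.1, -2.9]
gripper_width: 62.0
```

Run:
```python
from h import *
f=cam("wrist"); save(f,"w12.png"); print(env.state()["force"])
u=np.array([.1045,.9945]); seat=np.array([612,230]); 
print(seat-90*u)
delta(Rt(84,30),tcp(seat-90*u,84,30,8,33+175))
```

```text
[-0.44431834 -0.0773464  -2.09609857]
[602.595 140.495]
pos [496.9  -3.8 203. ] tgt [602.5 139.4 204. ] d [105.6 143.2   1. ] rv [ -0.03  -0.18 -10.49] minrows 4.3
rows 6 each [ 0.044   0.0597  0.0004 -0.0001 -0.0007 -0.0389]
```

View pics/w12.png

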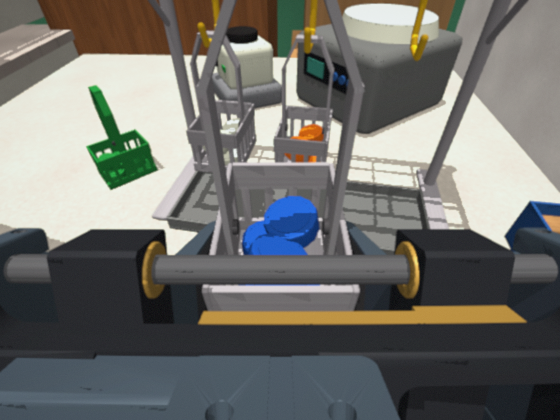

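Call:
arm_command:
  series: [0.02,0.025,0,0,0,-0.015,0.044,0.055,0,0,0,-0.035,0.05,0.065,0,0,0,-0.042,0.05,0.065,0,0,0,-0.042,0.05,0.065,0,0,0,-0.042,0.034,0.045,0,0,0,-0.035,0.016,0.025,0,0,0,-0.022,0,0,0,0,0,0,0,0,0,0,0,0]

```text
time_s: 14.48
ee_pos: [602.1, 134.6, 202.6]
ee_rot: [-179.4, -60.1, 83.6]
force: [-0.0, -0.4, -1.7]
gripper_width: 61.8
```

Run:
```python
from h import *
f=cam("wrist"); save(f,"w13.png"); print(env.state()["force"],env.state()["ee_pos"],env.state()["ee_rot"])
save(f,"w13c.png",(180,0,380,150),4); g=cam("top"); save(g,"t13.png",(90,110,290,260),4)
u=np.array([.1045,.9945]); seat=np.array([612,230])
delta(Rt(84,30),tcp(seat-90*u,84,30,8,33+140))
```

```text
[ 0.087124   -0.58385861 -2.18304027] [602.38972498 133.85474101 202.92560667] [-179.52323643  -60.0712344    83.61144907]
pos [602.7 133.4 203.2] tgt [602.5 139.4 169. ] d [ -0.2   6.1 -34.2] rv [-0.1  -0.2   0.03] minrows 0.8
rows 2 each [-0.0002  0.0076 -0.0428 -0.0011 -0.0022  0.0003]
```

View pics/w13c.png

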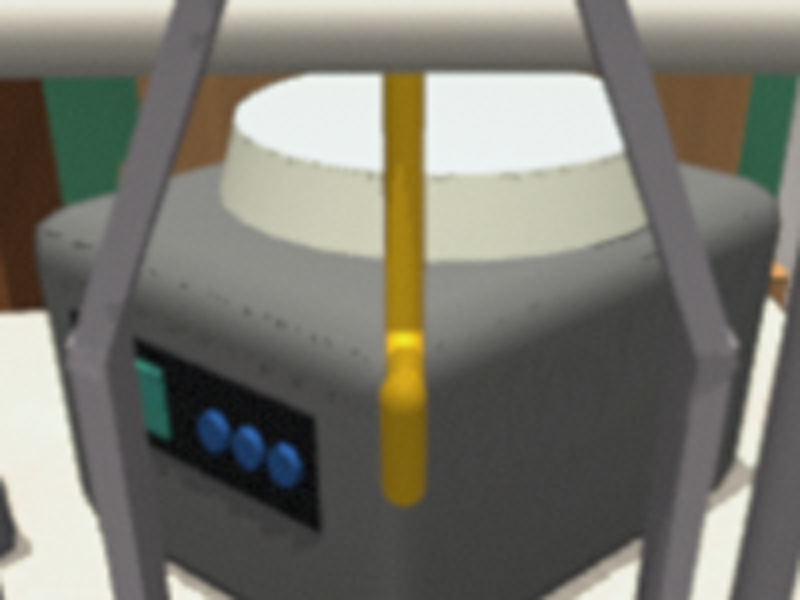

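View pics/w13.png

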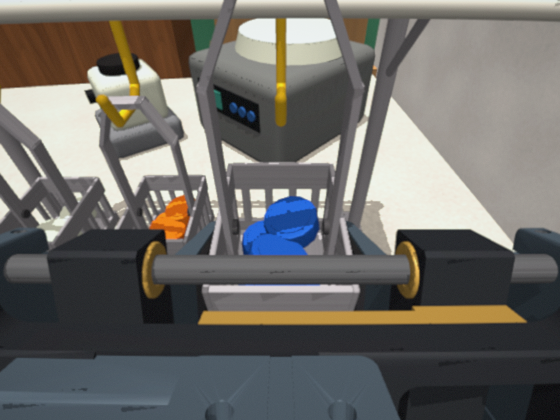

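View pics/t13.png

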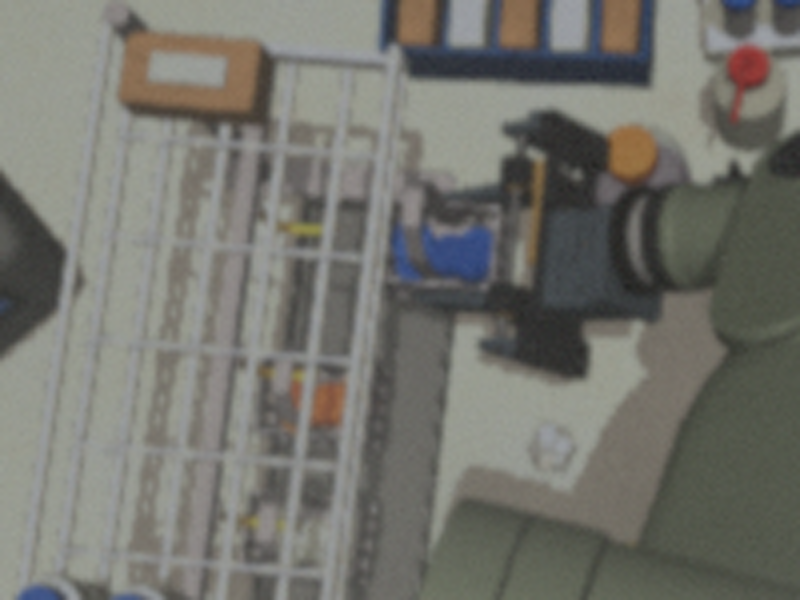

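Call:
arm_command:
  series: [0,0.01,-0.025,0,0,0,0.001,0.01,-0.035,0,0,0,0,0,-0.023,0,0,0,0.002,0.02,0,0,0,0,0.004,0.035,0,0,0,0,0.004,0.035,-0.01,0,0,0,0.004,0.035,-0.01,0,0,0,0.002,0.02,0,0,0,0,0,0,0,0,0,0,0,0,0,0,0,0]

```text
time_s: 15.42
ee_pos: [609.5, 201.2, 162.9]
ee_rot: [-179.8, -60.1, 83.9]
force: [0.0, -0.3, -2.4]
gripper_width: 61.7
```

Run:
```python
from h import *
f=cam("wrist"); save(f,"w14.png"); print(env.state()["force"],env.state()["ee_pos"],env.state()["ee_rot"])
g=cam("top"); save(g,"t14.png",(90,110,290,260),4)
u=np.array([.1045,.9945]); seat=np.array([612,230])
delta(Rt(84,30),tcp(seat,84,30,8,33+128))
```

```text
[-0.08115121 -0.23750358 -2.01647735] [609.78031645 200.55047241 162.94181542] [-179.81990344  -60.07999198   83.88166798]
pos [609.9 200.1 163. ] tgt [611.9 228.9 157. ] d [ 1.9 28.8 -6. ] rv [-0.09 -0.08 -0.  ] minrows 0.7
rows 2 each [ 0.0024  0.036  -0.0074 -0.001  -0.0008 -0.    ]
```

View pics/w14.png

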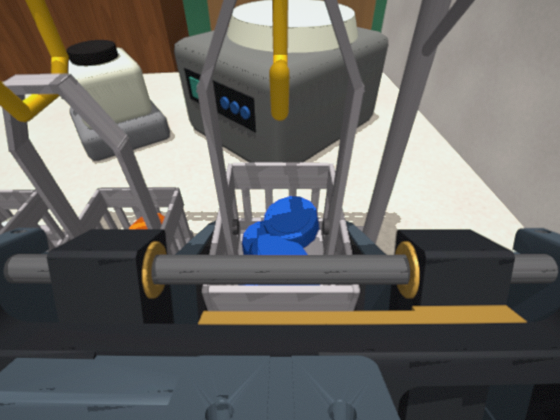

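View pics/t14.png

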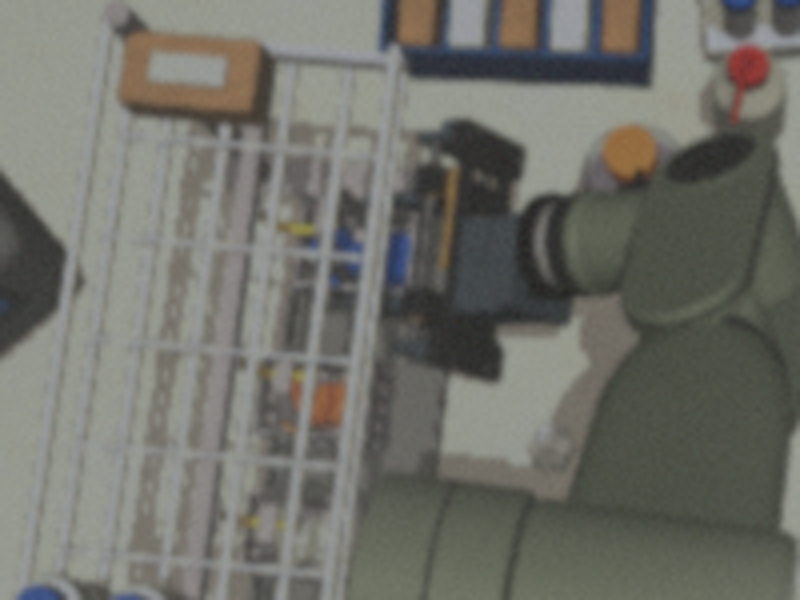

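Call:
arm_command:
  series: [0.001,0.015,-0.005,0,0,0,0.002,0.025,-0.005,0,0,0,0.002,0.02,-0.005,0,0,0,0.001,0.012,0,0,0,0,0,0,0,0,0,0,0,0,0,0,0,0]

```text
time_s: 16.02
ee_pos: [612.1, 229.5, 156.7]
ee_rot: [-179.7, -60.1, 83.8]
force: [0.2, 0.3, -1.2]
gripper_width: 62.0
```

Run:
```python
from h import *
f=cam("wrist"); save(f,"w15.png"); s=env.state(); print(s["force"],s["ee_pos"],s["ee_rot"],s["qpos"].round(1))
save(f,"w15c.png",(180,0,380,170),4)
```

```text
[ 0.05733962  0.21733452 -3.19573485] [612.20373112 229.12556769 156.70017828] [-179.75698213  -60.08584928   83.80093979] [ -6.1  32.5 104.3  68.4  68.8 -42.5]
```

View pics/w15c.png

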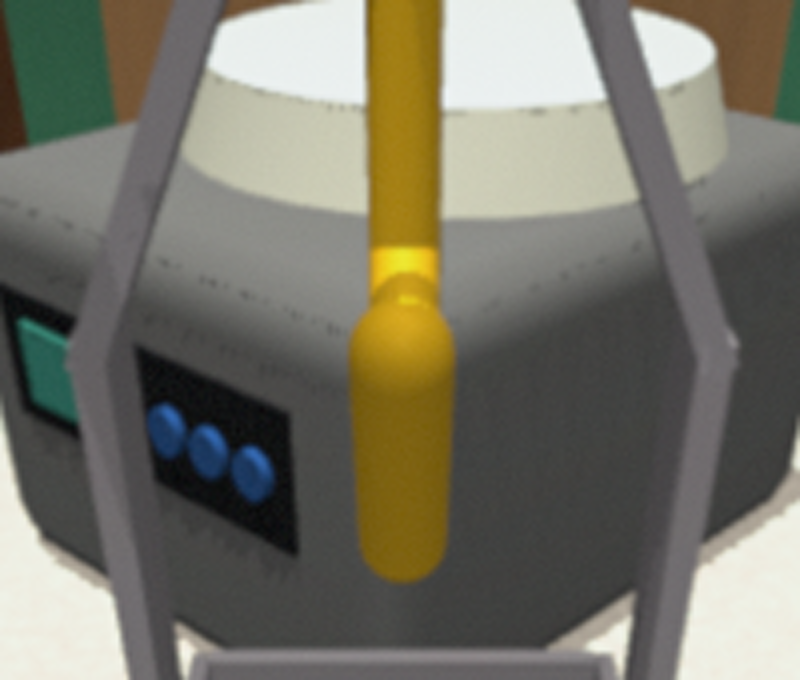

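Call:
arm_command:
  series: [0,0.004,-0.015,0,0,0,0,0,-0.02,0,0,0,0,0,-0.02,0,0,0,0,0,-0.015,0,0,0,0,0,-0.007,0,0,0,0,0,-0.003,0,0,0,0,0,0,0,0,0,0,0,0,0,0,0]

```text
time_s: 16.73
ee_pos: [612.4, 230.5, 124.8]
ee_rot: [-179.8, -60.1, 83.8]
force: [-0.1, -0.6, -2.2]
gripper_width: 61.8
```

Call:
arm_command:
  series: [0,0,-0.002,0,0,0,0,0,-0.001,0,0,0,0,0,0,0,0,0]

```text
time_s: 16.98
ee_pos: [612.3, 230.6, 123.7]
ee_rot: [-179.8, -60.1, 83.8]
force: [-0.4, 0.8, -2.3]
gripper_width: 62.0
```

Call:
arm_command:
  series: [0,0,-0.002,0,0,0,0,0,-0.001,0,0,0,0,0,0,0,0,0]

```text
time_s: 17.23
ee_pos: [612.4, 230.7, 122.9]
ee_rot: [-179.8, -60.2, 83.8]
force: [-1.4, -0.2, -0.5]
gripper_width: 62.1
```

Call:
arm_command:
  series: [0,0,-0.001,0,0,0,0,0,0,0,0,0]

```text
time_s: 17.4
ee_pos: [612.4, 230.8, 122.9]
ee_rot: [-179.8, -60.2, 83.9]
force: [-1.1, -0.8, 2.3]
gripper_width: 61.7
```

Call:
arm_command:
  series: [0,0,0,0,0,0,0,0,0,0,0,0,0,0,0,0,0,0,0,0,0,0,0,0]
  hand: 0.8

```text
time_s: 17.73
ee_pos: [612.2, 230.5, 121.8]
ee_rot: [-179.7, -60.1, 83.8]
force: [0.3, -0.5, 0.0]
gripper_width: 73.2
```

Run:
```python
from h import *
f=cam("wrist"); save(f,"w16.png"); s=env.state(); print(s["force"],s["ee_pos"],s["gripper_width"])
```

```text
[ 0.76180334  0.32128014 -0.13827878] [612.23868291 230.52145226 121.79636092] 72.41173916945337
```

View pics/w16.png

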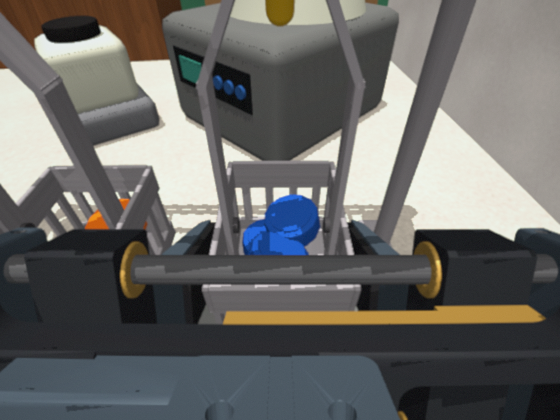

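Call:
arm_command:
  series: [-0.001,-0.01,0.0058,0,0,0,-0.002,-0.02,0.0116,0,0,0,-0.004,-0.04,0.023,0,0,0,-0.005,-0.05,0.029,0,0,0,-0.005,-0.05,0.029,0,0,0,-0.005,-0.05,0.029,0,0,0,-0.005,-0.05,0.03,0,0,0,-0.004,-0.04,0.035,0,0,0,-0.002,-0.02,0.03,0,0,0,0,0,0,0,0,0,0,0,0,0,0,0]

```text
time_s: 18.7
ee_pos: [599.2, 98.1, 211.4]
ee_rot: [-179.9, -60.1, 83.9]
force: [-0.1, 0.1, -0.0]
gripper_width: 73.0
```

Run:
```python
from h import *
f=cam("wrist"); save(f,"w17.png"); s=env.state(); print(s["force"],s["ee_pos"],s["time_s"])
g=cam("top"); save(g,"t17.png"); save(cam("side"),"s17.png")
```

```text
[-0.54022884  0.99771158  0.08849062] [598.76390621  98.78735246 210.68091556] 18.75
```

View pics/w17.png

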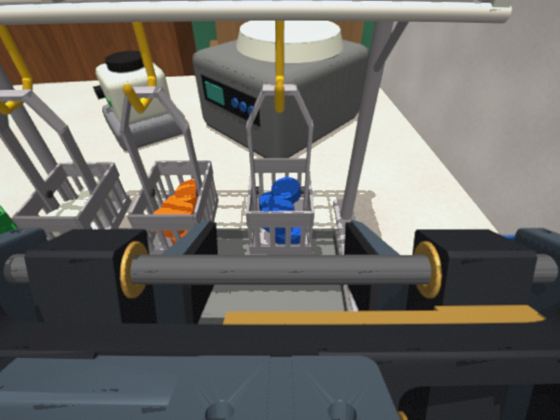

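View pics/t17.png

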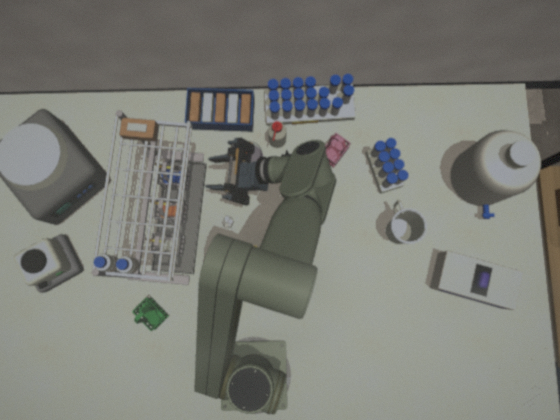

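View pics/s17.png

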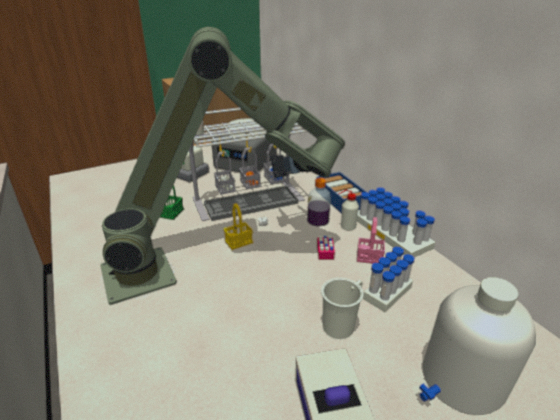

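Call:
arm_command:
  series: [0,-0.02,0.03,0,0,0,0,-0.03,0.05,0,0,0,0,-0.03,0.05,0,0,0,0,-0.02,0.03,0,0,0,0,0,0,0,0,0,0,0,0,0,0,0,0,0,0,0,0,0]

```text
time_s: 19.43
ee_pos: [598.5, 58.9, 273.9]
ee_rot: [-179.5, -60.1, 83.6]
force: [0.4, 0.1, -0.2]
gripper_width: 73.0
```

Run:
```python
from h import *
f=cam("wrist"); save(f,"w18.png"); s=env.state(); print(s["force"],s["ee_pos"],s["qvel"].round(1)); g=cam("top"); save(g,"t18.png",(90,100,350,295),3)
```

```text
[ 0.13819655 -0.56337386 -0.19120216] [598.43818624  59.13065653 273.68338114] [0.2 0.3 0.1 0.1 0.  0.1]
```

View pics/w18.png

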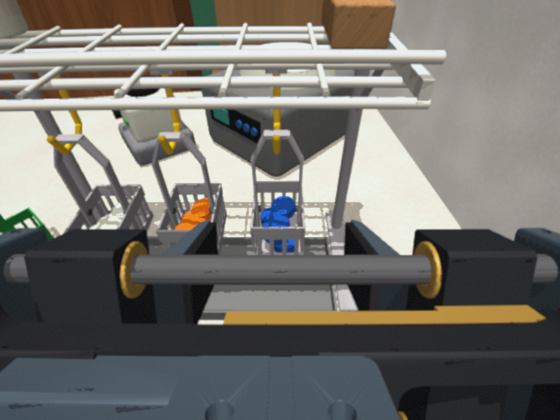

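View pics/t18.png

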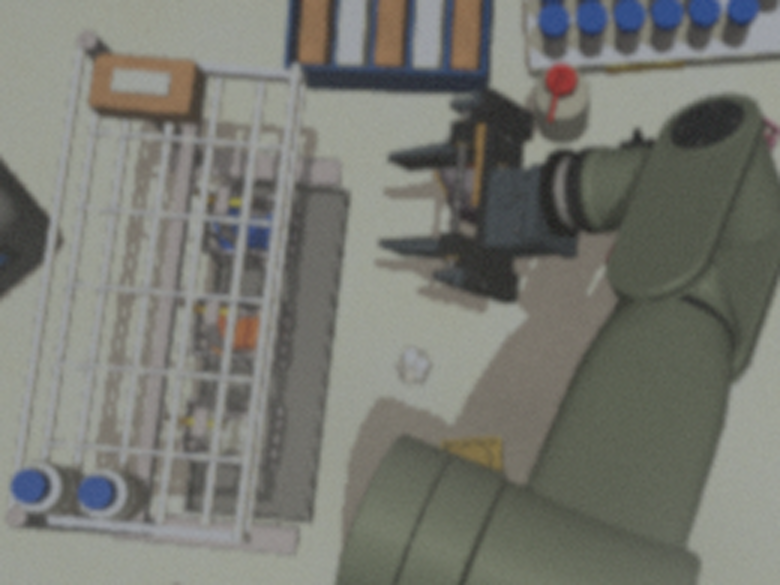

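All three baskets (white, orange, blue) hang level in line at wrist-image (105,215), (195,215) and (278,220). The gripper is clear, so I am handing in.

```bash
python3 -c "
from workcell import env
print(env.job_done())"
```

```text
the job is handed in; nothing more can be done
None
```

Both baskets are hung, and I handed the job in at about 19.5 s of the 70 s allowed. The orange-cap basket is on the middle hook and the blue-cap basket is on the far free hook.

- **How:** I gripped each basket by its long walls at 25 N with the tool tilted 30° below level. I lifted it upright, passed the handle over the hook tip, and lowered until the hook carried the weight. Then I released and withdrew along the fingers. Orange went first, because it stood where the gripper needed to be to reach blue.
- **Last checks:** The last wrist picture shows both baskets hanging level in line with the white one, which is still on its hook. Force on the gripper was about zero and it was clear of everything. In the top and side pictures the other things on the bench appear unmoved; the arm hid part of the last top view.
- **What disagreed:** For the blue basket, the wrist and top cameras differed by about 10 mm in x. I went by the wrist camera, and a closer look showed the basket centred between the fingers. Early estimates of hook depth differed by up to about 16 mm (top view against shelf edge). The view of the hook tip gave the depth I used, and the baskets seated there.

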